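# Set up a stepped shaft on V-blocks for a run-out check

## Task

Set up the stepped shaft for a run-out check on the granite plate. In line with the end stop, stand the wide-V block nearest the stop and the narrow-V block beyond it, and lay the shaft level in the two Vs, its thick journal in the wide V, with the thick end about a finger's width (15 mm) short of the stop's pin. Stand the dial gauge on the plate behind the shaft (on the side away from the robot), between the two blocks and square to the shaft, its tip over the middle of the shaft; keep the gauge upright all the time.

Things in the scene. Friction and masses are not known exactly. Their poses are not given: they have to be found in the camera images.
- plate: Grey granite surface plate, fixed, 200 mm (x) by 300 mm (y), 50 mm high. Origin: centre of its underside, on the table; top 50 mm above. x points away from the robot ('behind'), y along its length to the robot's left; yaw at most 0.15 rad. A fixed bright steel cylinder (40 mm across, 70 tall) stands near the end opposite the stop, not part of the job.
- stop_pin (a point): End stop: dark steel block, fixed near the plate's left or right end (varies), 24 mm square, 72 mm tall with its red screw head, foot 44 mm (x) by 30 mm (y). A pin with brass ball ends runs through it along the plate's y, out to 25 mm either side of the point given: the pin's middle, 48 mm above the plate. Axes parallel to the plate's.
- wide_block_center (a point): Wide-V block: loose black steel V-block, upright, 30 mm long along its V (x), 52 mm wide (y), 43.8 mm tall, 0.46 kg. 90-degree V, 34 mm wide at the top, bottom 26.8 mm above the underside: fits the thick journal and holds the shaft's axis 48 mm above the plate. Point: its middle, 21.9 mm above the underside. Both ends alike.
- narrow_block_center (a point): Narrow-V block: loose bright metal V-block, upright, 30 mm long along its V (x), 36 mm wide (y), 46.7 mm tall, 0.36 kg. 90-degree V, 20 mm wide at the top, bottom 36.7 mm above the underside: fits the thin journal and holds the shaft's axis 48 mm above the plate. Point: its middle, 23.35 mm above the underside. Both ends alike.
- shaft_center (a point): Stepped shaft: loose, bright steel, 140 mm long along x, 0.6 kg, lying on the table, may roll. Body 34 mm across, x -30 to +30 mm, brass line near its +x end; thick journal 30 mm across, x +30 to +70; thin journal 16 mm across with dark keyway, x -70 to -30. Point: on the axis, middle of the body and of the length; centre of mass 8 to 16 mm from it towards +x.
- gauge_clamp (a point): Dial gauge on a stand, one loose piece, 0.6 kg, upright: blue foot 50 (x) by 44 mm (y), 12 mm post, on it a grey clamp block 20 (x) by 18 (y) by 36 mm tall, to grip on its y faces. Point: block's middle, on the post's axis, 128 mm above the foot's underside. A level arm to -x carries the dial (40 mm across, white face to -x) 85 mm from the post; top 29 mm above the point.
- gauge_tip (a point): Dial gauge's tip: lower end of its plunger, a small brass ball, 85 mm from the post along the gauge's -x and 73 mm above the foot's underside, so 8 mm clear above the shaft's body when all is set up. Rigid with the gauge; same axes as gauge_clamp.
There are look-alikes about, which are no part of the job. Leave any pink look-alike of the part that bears wide_block_center alone.

How it is judged:
By the outcome, as a careful person would: the job done as asked, in the order asked, and still so for the second after the job is handed in, with the robot touching nothing.
It also fails if it takes over 125 s, if anything falls off the work surface, if the arm or the gripper's body presses on something with over 40 N, if the wrist force passes 120 N, or if a joint passes its speed limit or range.

## Robot

A 6-joint arm with a two-finger parallel gripper is mounted at the origin on the work surface. World frame = base frame: x ahead of the robot, y to its left, z up, the work surface at z = 0. Lengths are in m, angles in rad, forces in N, time in s.
With the tool pointing down it reaches from about 0.325 to 0.9 m from the base axis. Payload 6.1 kg.
Tool frame: the origin (TCP) lies at the very end of the fingers, on their centre line; the grasp point (between the pads) lies 19 mm behind it; z points along the fingers, y is the direction in which the jaws open and shut (so a half turn about z gives the same grasp; the last joint's range is limited). The gripper opens to 85 mm and grips with 20 to 120 N. Pads are 22 mm wide; open, the fingers measure 114 mm over their backs; the gripper's body (76 mm by 85 mm) begins 54 mm behind the grasp point. The pads swing forward as they close: fully open they stand 13 mm farther back than shut.
Start: joints at [1.055, 0.22, 1.526, -0, 1.395, -0.126], TCP at [0.237, 0.578, 0.231] pointing down, gripper open.
Joint ranges: [-2.98, 2.98], [-0.91, 2.08], [0.09, 2.57], [-1.24, 4.39], [0.2, 2.65], [-2.68, 2.68]. Speed limits (rad/s): [2.57, 2.57, 3.01, 3.14, 3.14, 3.14].

## Interface

Orientations are given as a 3x3 rotation matrix whose columns are the frame's x, y, z axes.
In Python, from cell import robot gives the robot as it stands.
- The arm moves only by the tool carry_out, never from a script. Its argument "deltas" is one flat list of numbers, 6 for each row, row after row: the shift along the tool's x, y, z in cm, then the turn, a rotation vector about the tool's x, y, z in degrees. A call has 1 to 12 rows; each row shifts and turns the commanded pose from where the row before left it, along the tool's axes as they then stand; what a row does not reach is not made up. A row lasts 1/10 s, in which the tool goes at most 50 mm and 8.59 degrees, less where a joint would pass 70% of its speed; a pose out of reach is approached as far as the arm can. A call with a gripper value outside its range is refused whole. "hand" is the finger opening in cm, from 0 to 8.54, set as the call begins (left out, the last holds). The fingers move at their own pace and stop on an object; "newtons" is the grip in N (left out, the last holds). Time passes only in rows, so rows that do not move let the fingers close. It gives the time, the measured TCP pose, the force and the opening at its end, in the units of the state.
- robot.read_state(): the state, without advancing time (a new reading comes with each control period).
- robot.capture(name): name is "scene" or "top"; returns the picture (480x640x3 uint8, blue, green, red); there is no depth.
- robot.camera_model(name): a dict with "mtx" (3x3 intrinsics, pixels), "R" (3x3) and "t" (3): a world point X has camera coordinates R X + t. Camera axes: x right, y down, z forward; pixel columns grow to the right and rows downward; lengths in m; the calibration is good to about 2 mm. A picture is of the moment at which its call begins. camera_model takes no time and is no camera call.
- robot.finish_job(): hands the job in, once; it reports no verdict.
The state is a dict: "clock": time; "qpos": joint angles; "qd": joint speeds; "effort": joint torques, N m; "position": TCP position; "tool_rot": TCP orientation; "contact_force": force on the tool from outside, world axes, zero at the start; "ft_torque": the same for the moment, N m; "width": opening from 0.0 (shut) to 1.0 (fully open).
Only numpy, scipy, OpenCV 4.12 (cv2) and the standard library are available. Lean on these libraries where they do the work, as an engineer would, in place of code of your own. Each camera call takes 0.05 s, during which the arm holds its last target.

## Working session

There is one attempt and no reset: what is moved stays moved. The work goes in short steps, Python scripts to look and compute and a tool call to move; the robot and the scene stay as the last step left them, time stands still between calls to the robot, and variables do not carry over. Pictures are saved under pics/ and viewed, and the job is handed in when it is done.

Besides the shell and the picture viewer there is one more tool, called after "Call:" by a JSON object that holds its "op" and its "data", one argument or row to a line. carry_out: Moves the arm, as the interface text tells. Its arguments: {"type":"object","properties":{"deltas":{"type":"array"},"hand":{"type":"number"},"newtons":{"type":"number"}},"required":["deltas"]}

```bash
ls; mkdir -p pics; python3 - <<'E'
from cell import robot
import cv2,numpy as np
np.set_printoptions(precision=4,suppress=True)
s=robot.read_state()
for k in s: print(k,s[k])
for n in ("scene","top"):
    cv2.imwrite(f"pics/{n}0.png",robot.capture(n))
    m=robot.camera_model(n); print(n,m, -np.array(m["R"]).T@np.array(m["t"]))
E
```

```text
pics
clock 0.0
qpos [ 1.0549  0.2212  1.5276 -0.      1.3947 -0.1262]
qd [-0.0005  0.0011 -0.0014  0.0015  0.0003  0.0002]
effort [ -0.0003 -49.6901 -38.9393  -0.0001   0.0109   0.    ]
position [0.2372 0.5776 0.2302]
tool_rot [[-0.925   0.3799 -0.0009]
 [ 0.3799  0.925  -0.0017]
 [ 0.0002 -0.0019 -1.    ]]
contact_force [0.2412 0.1372 0.1828]
ft_torque [ 0.0543  0.0073 -0.0065]
width 1.0010901753037615
scene {'mtx': array([[619.3155,   0.    , 312.8936],
       [  0.    , 619.3155, 245.7442],
       [  0.    ,   0.    ,   1.    ]]), 'R': array([[ 0.0395,  0.999 , -0.0204],
       [ 0.6311, -0.0408, -0.7747],
       [-0.7747,  0.0178, -0.632 ]]), 't': array([-0.0332, -0.2168,  1.7668])} [ 1.5069 -0.0071  0.9481]
top {'mtx': array([[503.2033,   0.    , 320.0427],
       [  0.    , 503.2033, 241.3695],
       [  0.    ,   0.    ,   1.    ]]), 'R': array([[ 0.0059, -0.9999,  0.0119],
       [-0.9982, -0.0066, -0.0597],
       [ 0.0598, -0.0116, -0.9981]]), 't': array([0.0134, 0.4699, 1.2002])} [0.3972 0.0304 1.2258]
```

View pics/scene0.png

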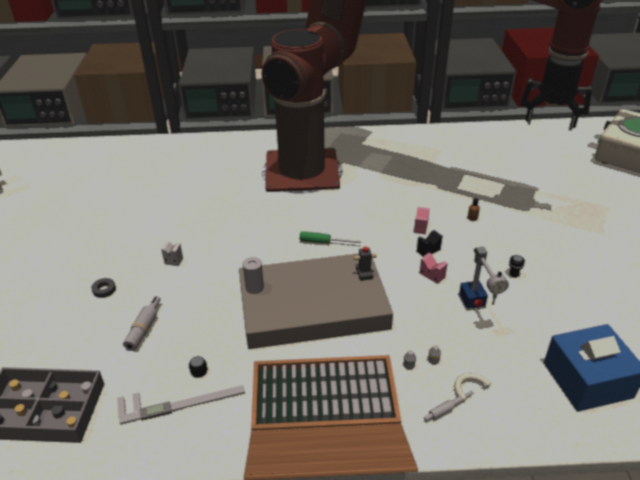

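View pics/top0.png

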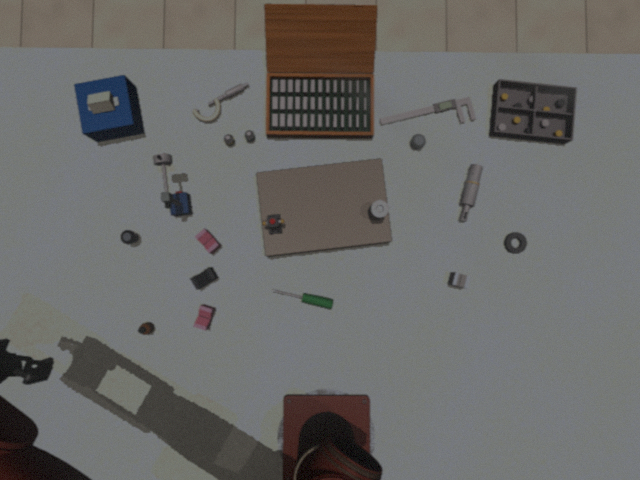

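```bash
python3 - <<'E'
import cv2,numpy as np
a=cv2.imread("pics/top0.png");b=cv2.imread("pics/scene0.png")
def c(im,x,y,w,h,k): return cv2.convertScaleAbs(cv2.resize(im[y:y+h,x:x+w],None,fx=k,fy=k,interpolation=cv2.INTER_CUBIC),alpha=1.5)
cv2.imwrite("pics/t1.png",c(a,110,140,150,190,3.1))
cv2.imwrite("pics/t2.png",c(a,240,140,160,130,4.5))
cv2.imwrite("pics/t3.png",c(a,430,150,100,150,4))
cv2.imwrite("pics/s1.png",c(b,400,190,140,130,4.5))
cv2.imwrite("pics/s2.png",c(b,230,230,170,120,4.5))
cv2.imwrite("pics/s3.png",c(b,80,230,120,140,4.2))
E
```

```text
(no output)
```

View pics/t1.png

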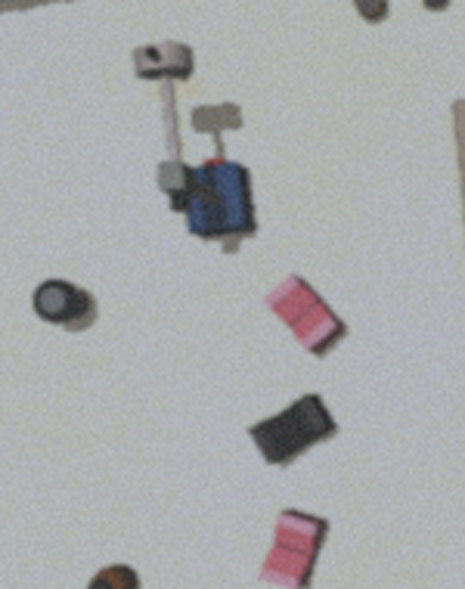

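View pics/t2.png

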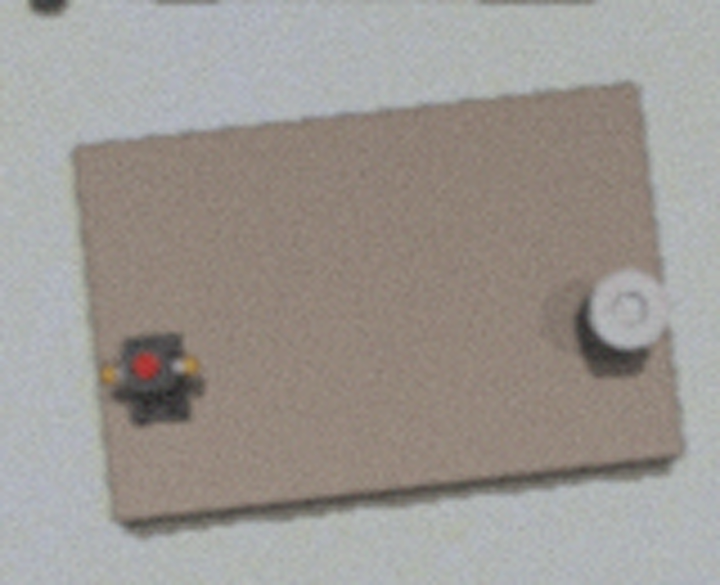

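View pics/t3.png

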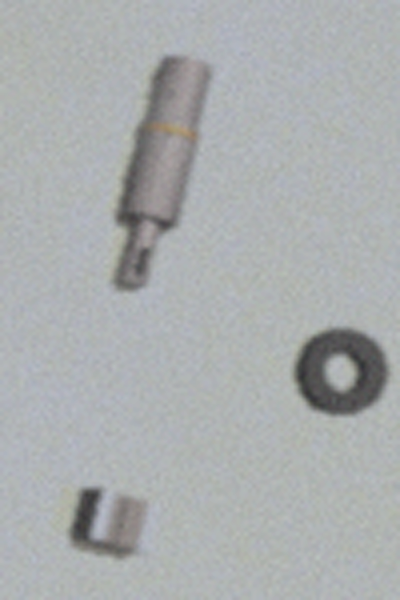

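View pics/s1.png

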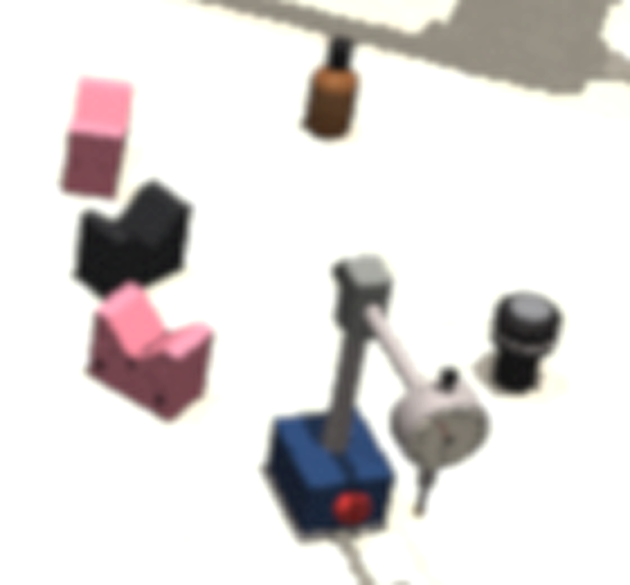

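View pics/s2.png

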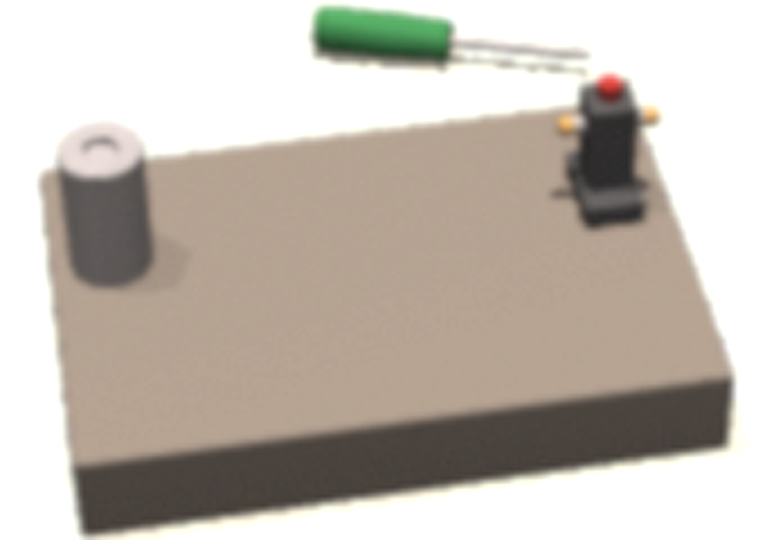

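View pics/s3.png

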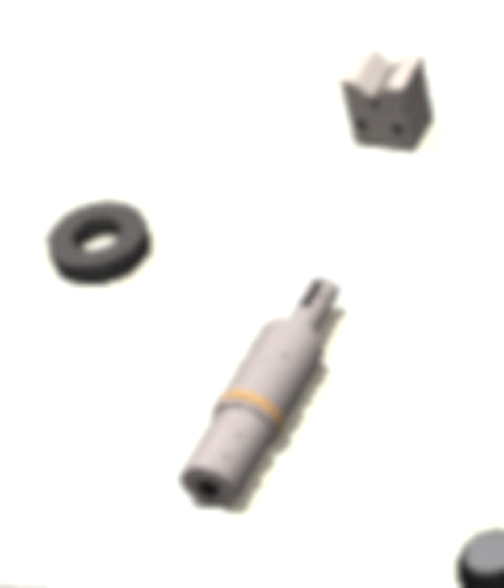

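```bash
cat > h.py <<'E'
from cell import robot
import cv2,numpy as np
np.set_printoptions(precision=4,suppress=True)
CM={n:{k:np.array(v) for k,v in robot.camera_model(n).items()} for n in("scene","top")}
def ray(n,p):
    m=CM[n];d=np.linalg.solve(m["mtx"],[p[0],p[1],1.]);return -m["R"].T@m["t"],m["R"].T@d
def onz(n,p,z):
    o,d=ray(n,p);return o+d*(z-o[2])/d[2]
def tri(ps,pt):
    o1,d1=ray("scene",ps);o2,d2=ray("top",pt)
    A=np.c_[d1,-d2];s=np.linalg.lstsq(A,o2-o1,rcond=None)[0]
    a=o1+d1*s[0];b=o2+d2*s[1];return (a+b)/2,np.linalg.norm(a-b)
def proj(n,X):
    m=CM[n];c=m["R"]@X+m["t"];c=m["mtx"]@c;return c[:2]/c[2]
def blob(mask,box):
    x,y,w,h=box;r=np.zeros_like(mask);r[y:y+h,x:x+w]=mask[y:y+h,x:x+w]
    cs,_=cv2.findContours(r,cv2.RETR_EXTERNAL,cv2.CHAIN_APPROX_NONE)
    c=max(cs,key=cv2.contourArea);m=cv2.moments(c)
    return c,(m["m10"]/m["m00"],m["m01"]/m["m00"]),cv2.contourArea(c)
E
cat > m1.py <<'E'
from h import *
T=cv2.imread("pics/top0.png");S=cv2.imread("pics/scene0.png")
hT=cv2.cvtColor(T,cv2.COLOR_BGR2HSV);hS=cv2.cvtColor(S,cv2.COLOR_BGR2HSV)
gT=cv2.cvtColor(cv2.GaussianBlur(T,(3,3),0),cv2.COLOR_BGR2GRAY)
print("bg",gT[290,400],hT[230,330],hS[300,300],hT[220,273],hS[250,366])
# red screw, brass balls
for n,h,box in(("top",hT,(260,210,30,25)),("scene",hS,(350,240,30,30))):
    x,y,w,b=box
    sub=h[y:y+b,x:x+w]
    red=((sub[...,0]<8)|(sub[...,0]>172))&(sub[...,1]>140)&(sub[...,2]>70)
    br=(sub[...,0]>12)&(sub[...,0]<28)&(sub[...,1]>110)&(sub[...,2]>80)
    for nm,mk in(("red",red),("brass",br)):
        k,l,st,ce=cv2.connectedComponentsWithStats(mk.astype(np.uint8))
        print(n,nm,[(ce[i]+[x,y],st[i][4]) for i in range(1,k) if st[i][4]>1])
# plate in top
mk=((hT[...,0]<16)&(hT[...,1]>22)).astype(np.uint8)
mk=cv2.morphologyEx(mk,cv2.MORPH_OPEN,np.ones((3,3)));mk=cv2.morphologyEx(mk,cv2.MORPH_CLOSE,np.ones((9,9)))
c,ce,a=blob(mk,(240,145,165,120));print("plate",ce,a,cv2.minAreaRect(c))
hull=cv2.convexHull(c);print(cv2.approxPolyDP(hull,4,True)[:,0])
# black block
mk=(gT<75).astype(np.uint8);c,ce,a=blob(mk,(180,255,45,45));r=cv2.minAreaRect(c);print("wide",ce,a,r,onz("top",ce,.0219))
b=cv2.boxPoints(r);print(np.array([onz("top",p,.03)for p in b]))
for bx,nm in(((430,255,45,45),"narrow"),((450,155,40,75),"shaft")):
    mk=(np.abs(gT.astype(int)-int(np.median(gT[240:300,400:430])))>14).astype(np.uint8)
    c,ce,a=blob(mk,bx);print(nm,ce,a,cv2.minAreaRect(c))
E
python3 m1.py
```

```text
bg 121 [13 42 98] [ 14  51 121] [  1 166 112] [  1 179  91]
top red [(array([272.05, 220.9 ]), np.int32(20))]
top brass [(array([282.1667, 220.6667]), np.int32(6)), (array([263.5, 223. ]), np.int32(6))]
scene red [(array([365.1667, 249.0833]), np.int32(12))]
scene brass [(array([374. , 255.5]), np.int32(2)), (array([355.    , 257.2857]), np.int32(7))]
plate (323.3270186752653, 205.55252298420376) 8683.5 ((323.5328063964844, 207.13937377929688), (84.26770782470703, 126.0286865234375), 83.8844985961914)
[[378 161]
 [390 238]
 [375 244]
 [266 252]
 [258 187]
 [266 172]]
wide (204.35966298051605, 278.06793048973145) 316.5 ((204.39706420898438, 278.1617736816406), (14.74887752532959, 24.5242977142334), 59.03623962402344) [0.38   0.2913 0.0219]
[[0.3797 0.3232 0.03  ]
 [0.4098 0.2742 0.03  ]
 [0.3801 0.2557 0.03  ]
 [0.3501 0.3047 0.03  ]]
narrow (456.0385220125786, 280.78380503144655) 212.0 ((456.1923522949219, 280.0384521484375), (18.04268455505371, 16.86598777770996), 11.309932708740234)
shaft (469.29675324675327, 191.00259740259742) 770.0 ((468.7941589355469, 193.3235321044922), (16.73495864868164, 60.3913688659668), 14.03624439239502)
```

```bash
cat > z.py <<'E'
import cv2,numpy as np,sys
def zoom(src,x,y,w,h,k,out,step=5,al=1.6):
    im=cv2.imread(src) if isinstance(src,str) else src
    o=cv2.convertScaleAbs(cv2.resize(im[y:y+h,x:x+w],None,fx=k,fy=k,interpolation=cv2.INTER_CUBIC),alpha=al)
    for u in range(x,x+w):
        if u%step==0:
            X=int((u-x+.5)*k);cv2.line(o,(X,0),(X,o.shape[0]),(0,200,0) if u%(2*step)==0 else (0,90,0),1)
            if u%(2*step)==0: cv2.putText(o,str(u),(X+1,9),0,.35,(0,0,255),1)
    for v in range(y,y+h):
        if v%step==0:
            Y=int((v-y+.5)*k);cv2.line(o,(0,Y),(o.shape[1],Y),(0,200,0) if v%(2*step)==0 else (0,90,0),1)
            if v%(2*step)==0: cv2.putText(o,str(v),(0,Y-1),0,.35,(0,0,255),1)
    cv2.imwrite(out,o)
E
python3 - <<'E'
from z import zoom
t="pics/top0.png";s="pics/scene0.png"
zoom(t,250,150,150,112,5.3,"pics/z1.png")
zoom(t,440,155,50,140,4.2*1,"pics/z2.png")
zoom(t,185,255,40,45,12,"pics/z3.png")
zoom(t,145,145,60,80,7.4,"pics/z4.png")
zoom(s,455,235,70,80,7.4,"pics/z5.png",al=1)
zoom(s,105,235,90,120,5,"pics/z6.png",al=1)
E
```

```text
(no output)
```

View pics/z1.png

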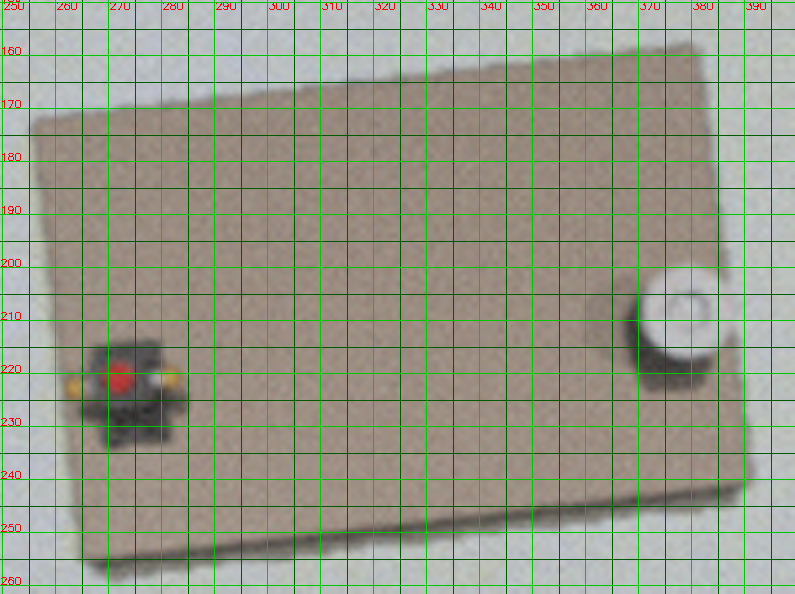

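View pics/z2.png

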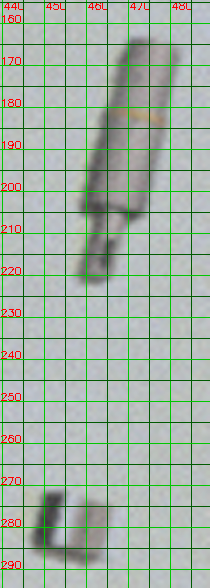

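View pics/z3.png

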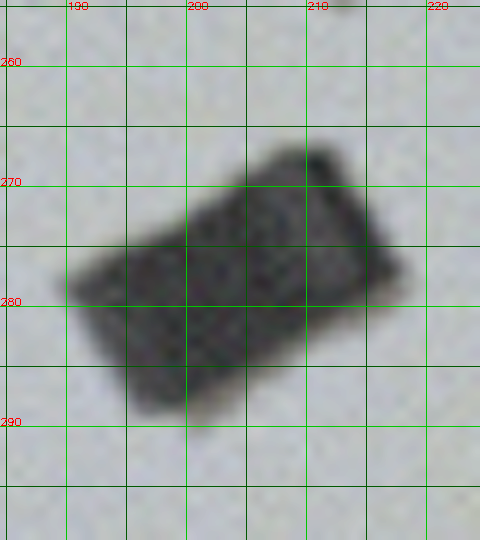

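View pics/z4.png

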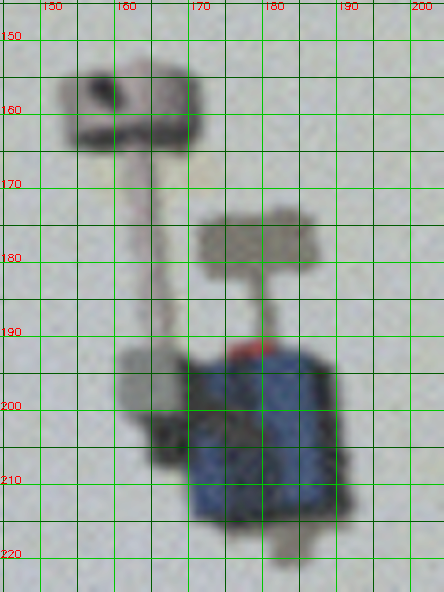

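View pics/z5.png

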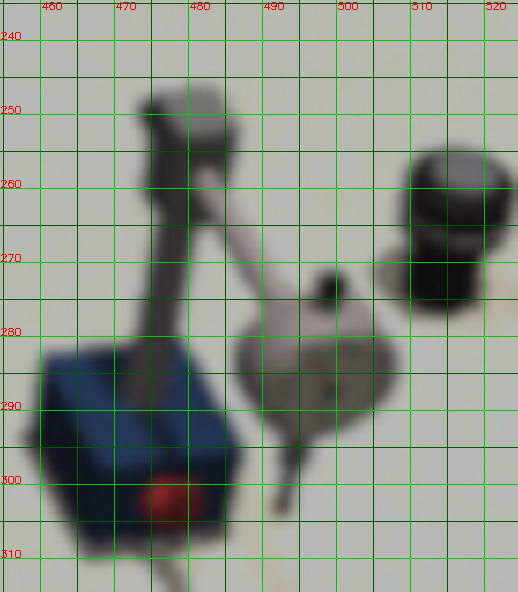

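View pics/z6.png

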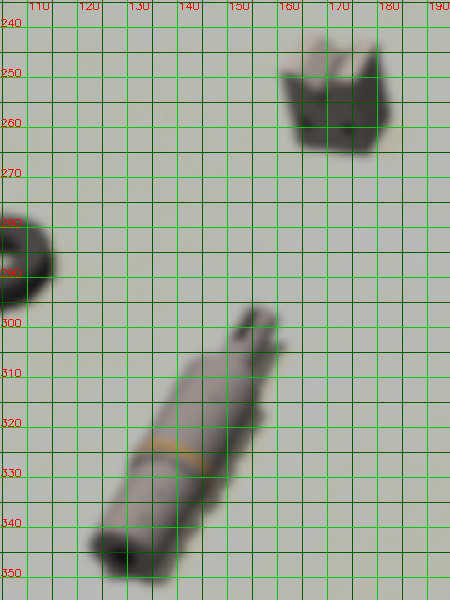

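```bash
python3 - <<'E'
from z import zoom
import cv2
t=cv2.imread("pics/top0.png")
import numpy as np
t2=np.clip((t.astype(float)-60)*2.2,0,255).astype('uint8')
zoom(t2,435,262,40,36,16,"pics/z7.png",al=1)
zoom("pics/scene0.png",150,230,45,45,13,"pics/z8.png",al=1)
E
```

```text
(no output)
```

View pics/z7.png

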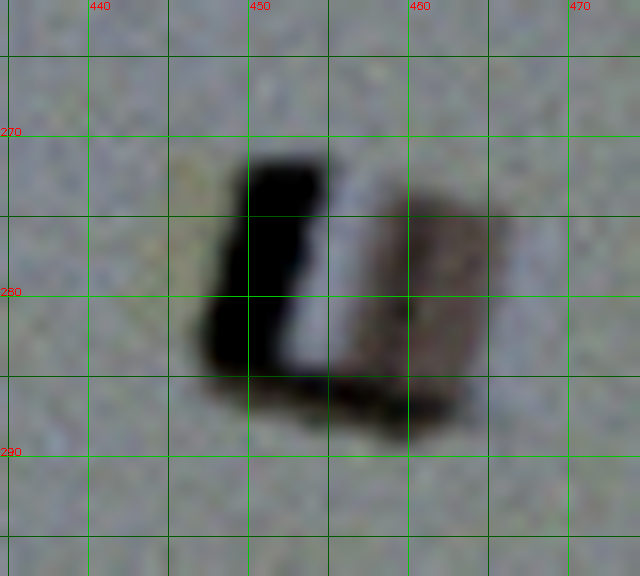

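View pics/z8.png

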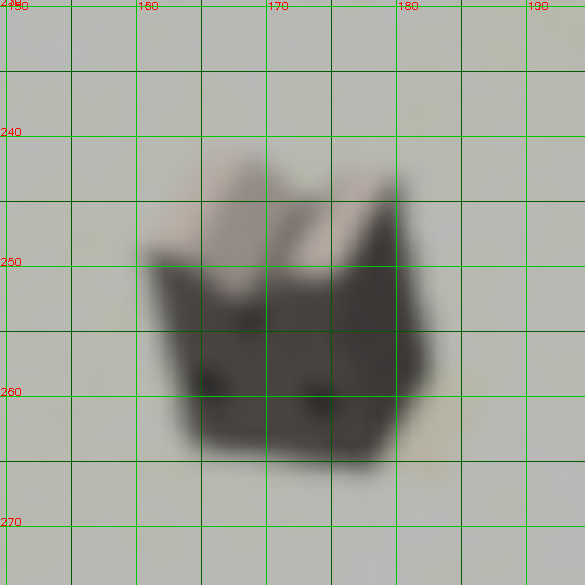

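```bash
cat > m2.py <<'E'
from h import *
c=[onz("top",p,.05) for p in((256,172),(380,158),(390,240.5),(266,255.5))]
c=np.array(c);print("plate",c,np.mean(c,0))
for i in range(4):
    d=c[(i+1)%4]-c[i];print(np.linalg.norm(d),np.degrees(np.arctan2(d[1],d[0])))
print("red",tri((365.17,249.08),(272.05,220.9)),onz("top",(272.05,220.9),.12))
a=onz("top",(282.17,220.67),.098);b=onz("top",(263.5,223),.098);print("pin",a,b,(a+b)/2,np.linalg.norm(a-b))
a=onz("scene",(374.3,255.3),.098);b=onz("scene",(355,257.3),.098);print("pin s",a,b,(a+b)/2,np.linalg.norm(a-b))
print("cyl",onz("top",(377.5,208.5),.12))
a=onz("top",(474.2,165.5),.017);b=onz("top",(460.5,220.5),.017);d=a-b;print("shaft",(a+b)/2,np.linalg.norm(d),np.degrees(np.arctan2(d[1],d[0])))
a=onz("scene",(127,345),.017);b=onz("scene",(157,298),.017);d=a-b;print("shaft s",(a+b)/2,np.linalg.norm(d),np.degrees(np.arctan2(d[1],d[0])))
a=onz("top",(454.8,271.5),.0467);b=onz("top",(452.,284.5),.0467);d=a-b;print("narrow",onz("top",(460.9,279.7),.0467),np.linalg.norm(d),np.degrees(np.arctan2(d[1],d[0])))
# wide top-face corners
q=[onz("top",p,.0438) for p in((190.2,278),(208,266.8),)];d=q[0]-q[1];print("wide long edge",np.linalg.norm(d),np.degrees(np.arctan2(d[1],d[0])))
q=[onz("top",p,.0438) for p in((190.2,278),(196.5,288.6),)];d=q[0]-q[1];print("short edge",np.linalg.norm(d),np.degrees(np.arctan2(d[1],d[0])))
print("clamp top",tri((480.7,250.6),(165,196.2)),onz("top",(165,196.2),.146))
a=onz("top",(166.7,191),.128);b=onz("top",(163.7,165),.128);d=b-a;print("arm dir",np.degrees(np.arctan2(d[1],d[0])))
print("tip",onz("scene",(492.3,303.3),.0745))
E
python3 m2.py
```

```text
plate [[ 0.6304  0.1687  0.05  ]
 [ 0.6664 -0.124   0.05  ]
 [ 0.4708 -0.1473  0.05  ]
 [ 0.4338  0.1427  0.05  ]] [0.5503 0.01   0.05  ]
0.29492191294574005 -83.00534556602612
0.19694649424680702 -173.22048109448886
0.2923628314536004 97.27202673263601
0.1983688232536241 7.521210157120065
red (array([0.5082, 0.1246, 0.1184]), np.float64(0.0015672318702510105)) [0.508  0.1237 0.12  ]
pin [0.5108 0.1028 0.098 ] [0.5053 0.1447 0.098 ] [0.5081 0.1237 0.098 ] 0.04223483620935314
pin s [0.5055 0.1458 0.098 ] [0.5094 0.1043 0.098 ] [0.5074 0.1251 0.098 ] 0.04164750793532271
cyl [ 0.5372 -0.1091  0.12  ]
shaft [ 0.5899 -0.3408  0.017 ] 0.1393551451183168 -14.531194625028895
shaft s [ 0.5896 -0.3457  0.017 ] 0.13857476207847894 -16.489401473074373
narrow [ 0.38   -0.3141  0.0467] 0.031214803230171305 -12.751006513004425
wide long edge 0.04872897249028633 122.7741254537826
short edge 0.028893809124182313 31.696559672040976
clamp top (array([0.5576, 0.3533, 0.1431]), np.float64(2.5828174403311283e-06)) [0.5571 0.3524 0.146 ]
arm dir 7.87240959236781
tip [0.6399 0.3662 0.0745]
```

Call:
{"op": "carry_out", "data": {
  "deltas": [-2,-1.75,0,0,0,0,-2,-1.75,0,0,0,0,-2,-1.75,0,0,0,0,-2,-1.75,0,0,0,0,-2,-1.75,0,0,0,0,-2,-1.75,0,0,0,0,-2,-1.75,0,0,0,0,-2,-1.75,0,0,0,0,-2,-1.75,0,0,0,0,-2,-1.75,0,0,0,0,-2,-1.75,0,0,0,0,-2,-1.75,0,0,0,0],
  "hand": 7,
  "newtons": 50
}}

```text
clock: 1.3
position: [0.3798, 0.2915, 0.2309]
tool_rot: [[-0.925, 0.38, -0.001], [0.38, 0.925, -0.0], [0.0, -0.001, -1.0]]
contact_force: [0.5, 0.6, -0.4]
width: 0.821
```

Call:
{"op": "carry_out", "data": {
  "deltas": [0,0,0.5,0,0,-7,0,0,0.5,0,0,-7,0,0,0.5,0,0,-7,0,0,0.5,0,0,-7,0,0,0.5,0,0,-7,0,0,0.5,0,0,-7,0,0,0.5,0,0,-7,0,0,0.5,0,0,-5,0,0,0,0,0,0,0,0,0,0,0,0]
}}

```text
clock: 2.3
position: [0.3795, 0.2925, 0.1911]
tool_rot: [[-0.852, -0.523, -0.001], [-0.523, 0.852, -0.0], [0.001, 0.0, -1.0]]
contact_force: [0.4, 0.8, 0.2]
width: 0.823
```

```bash
cat > st.py <<'E'
from h import *
import sys
def st():
    s=robot.read_state();R=np.array(s["tool_rot"]);p=np.array(s["position"])
    th=np.degrees(np.arctan2(R[1,1],R[0,1]))
    print("t %.2f"%s["clock"],"p",p,"yaw %.2f"%th,"tilt",np.degrees(R[:2,2]),"q6 %.1f"%np.degrees(s["qpos"][5]),"F",np.array(s["contact_force"]),"M",np.array(s["ft_torque"]),"w %.1f mm"%(s["width"]*85.4))
    return s,R,p,th
def go(x,y,z=None,yaw=None):
    s,R,p,th=st()
    t=np.array([x,y,p[2] if z is None else z]);d=R.T@(t-p)
    r=0 if yaw is None else -((yaw-th+180)%360-180)
    print("delta tool cm",d*100,"turn z deg %.2f"%r)
    return
if __name__=="__main__":
    a=[float(v) for v in sys.argv[1:]]
    if a: go(*a)
    else: st()
E
python3 st.py .380 .2913 .008 121.9
python3 - <<'E'
from h import *
from z import zoom
T=robot.capture("top");cv2.imwrite("pics/top1.png",T);zoom(T,150,220,110,110,5.3,"pics/a1.png")
E
```

```text
t 2.30 p [0.3795 0.2925 0.1911] yaw 121.53 tilt [-0.0374 -0.0213] q6 -93.3 F [0.3834 0.8427 0.234 ] M [0.0127 0.0059 0.0306] w 70.3 mm
delta tool cm [ 0.004  -0.1326 18.3063] turn z deg -0.37
```

View pics/a1.png

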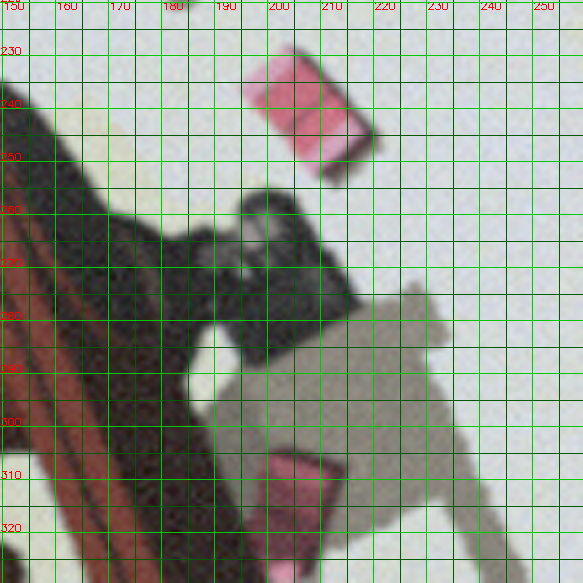

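The gripper hangs over the black block (column 200, row 275), and the pinks are clear. Going down and gripping it.

Call:
{"op": "carry_out", "data": {
  "deltas": [0,-0.13,2,0,0,-0.4,0,0,2,0,0,0,0,0,2,0,0,0,0,0,2,0,0,0,0,0,2,0,0,0,0,0,2,0,0,0,0,0,2,0,0,0,0,0,2,0,0,0,0,0,1.5,0,0,0,0,0,0.6,0,0,0,0,0,0,0,0,0,0,0,0,0,0,0]
}}

```text
clock: 3.55
position: [0.381, 0.2919, 0.011]
tool_rot: [[-0.848, -0.53, 0.001], [-0.53, 0.848, 0.0], [-0.001, -0.0, -1.0]]
contact_force: [-0.3, 0.7, 0.7]
width: 0.821
```

Call:
{"op": "carry_out", "data": {
  "deltas": [0,0,0,0,0,0,0,0,0,0,0,0,0,0,0,0,0,0,0,0,0,0,0,0,0,0,0,0,0,0,0,0,0,0,0,0],
  "hand": 4,
  "newtons": 50
}}

```text
clock: 4.15
position: [0.3814, 0.2922, 0.0116]
tool_rot: [[-0.847, -0.531, 0.002], [-0.531, 0.848, 0.001], [-0.002, 0.0, -1.0]]
contact_force: [-1.1, -0.3, 7.0]
width: 0.598
```

```bash
python3 st.py
```

```text
t 4.15 p [0.3814 0.2922 0.0116] yaw 122.06 tilt [0.1124 0.0719] q6 -94.0 F [-1.0569 -0.2555  6.9932] M [ 0.1085  0.1686 -0.0193] w 51.1 mm
```

Call:
{"op": "carry_out", "data": {
  "deltas": [0,0,-1,0,0,0,0,0,-1.5,0,0,0,0,0,-2,0,0,0,0,0,-2,0,0,0,0,0,-2,0,0,0,0,0,-2,0,0,0,0,0,-2,0,0,0,0,0,-2,0,0,0,0,0,-1,0,0,0,0,0,-0.5,0,0,0,0,0,0,0,0,0]
}}

```text
clock: 5.25
position: [0.3803, 0.2915, 0.1703]
tool_rot: [[-0.847, -0.531, 0.0], [-0.531, 0.847, -0.0], [-0.0, -0.0, -1.0]]
contact_force: [0.9, -0.3, -4.3]
width: 0.6
```

```bash
python3 st.py .5153 .0649 .175 7.2
```

```text
t 5.25 p [0.3803 0.2915 0.1703] yaw 122.07 tilt [ 0.0038 -0.0004] q6 -94.0 F [ 0.8724 -0.2734 -4.3296] M [ 0.0222 -0.039   0.0164] w 51.2 mm
delta tool cm [  0.5857 -26.3706  -0.4678] turn z deg 114.87
```

Call:
{"op": "carry_out", "data": {
  "deltas": [0.05,-2.2,0,0,0,0,0.05,-2.2,0,0,0,0,0.05,-2.2,0,0,0,0,0.05,-2.2,0,0,0,0,0.05,-2.2,0,0,0,0,0.05,-2.2,0,0,0,0,0.05,-2.2,0,0,0,0,0.05,-2.2,0,0,0,0,0.05,-2.2,0,0,0,0,0.05,-2.2,0,0,0,0,0.05,-2.2,0,0,0,0,0.05,-2.2,0,0,0,0]
}}

```text
clock: 6.45
position: [0.5148, 0.0638, 0.1685]
tool_rot: [[-0.847, -0.531, -0.003], [-0.531, 0.847, 0.0], [0.003, 0.002, -1.0]]
contact_force: [-0.8, 0.8, -5.3]
width: 0.596
```

Call:
{"op": "carry_out", "data": {
  "deltas": [0,0,0,0,0,7.5,0,0,0,0,0,7.5,0,0,0,0,0,7.5,0,0,0,0,0,7.5,0,0,0,0,0,7.5,0,0,0,0,0,7.5,0,0,0,0,0,7.5,0,0,0,0,0,7.5,0,0,0,0,0,7.5,0,0,0,0,0,7.5,0,0,0,0,0,7.5,0,0,0,0,0,7.5]
}}

```text
clock: 7.65
position: [0.5143, 0.0647, 0.1685]
tool_rot: [[-0.526, 0.85, -0.003], [0.85, 0.526, 0.0], [0.002, -0.003, -1.0]]
contact_force: [-0.8, -0.1, -4.2]
width: 0.596
```

Call:
{"op": "carry_out", "data": {
  "deltas": [0,0,0,0,0,7.5,0,0,0,0,0,7.5,0,0,0,0,0,7.5,0,0,0,0,0,2.4,0,0,0,0,0,0,0,0,0,0,0,0]
}}

```text
clock: 8.25
position: [0.5147, 0.0646, 0.1691]
tool_rot: [[-0.126, 0.992, -0.002], [0.992, 0.126, 0.0], [0.0, -0.002, -1.0]]
contact_force: [0.2, -0.4, -5.1]
width: 0.602
```

```bash
python3 st.py .5153 .0649 .063 7.2; python3 - <<'E'
from h import *
from z import zoom
T=robot.capture("top");cv2.imwrite("pics/top2.png",T);S=robot.capture("scene");cv2.imwrite("pics/scene2.png",S);zoom(S,230,170,180,170,4,"pics/a2.png",al=1,step=10)
E
```

```text
t 8.25 p [0.5147 0.0646 0.1691] yaw 7.24 tilt [-0.1193  0.0024] q6 -8.8 F [ 0.1515 -0.4214 -5.1333] M [-0.0239 -0.0494 -0.0293] w 51.4 mm
delta tool cm [ 0.0157  0.0819 10.614 ] turn z deg 0.04
```

View pics/a2.png

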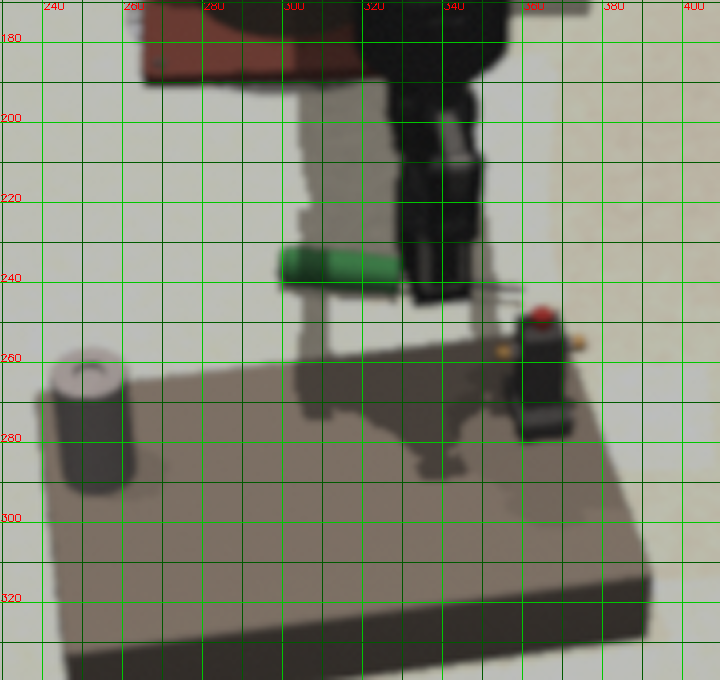

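The block is held upright over the plate, just right of the stop (column 340, row 240). Lowering.

Call:
{"op": "carry_out", "data": {
  "deltas": [0.02,0.08,1.5,0,0,0,0,0,2,0,0,0,0,0,2,0,0,0,0,0,2,0,0,0,0,0,1.5,0,0,0,0,0,1,0,0,0,0,0,0.5,0,0,0,0,0,0,0,0,0,0,0,0,0,0,0]
}}

```text
clock: 9.25
position: [0.5169, 0.0649, 0.066]
tool_rot: [[-0.125, 0.992, 0.001], [0.992, 0.125, -0.0], [-0.0, 0.001, -1.0]]
contact_force: [0.9, 0.9, -3.8]
width: 0.601
```

Call:
{"op": "carry_out", "data": {
  "deltas": [0,0,0.1,0,0,0,0,0,0.1,0,0,0,0,0,0.05,0,0,0,0,0,0,0,0,0]
}}

```text
clock: 9.65
position: [0.5163, 0.0649, 0.0629]
tool_rot: [[-0.125, 0.992, 0.0], [0.992, 0.125, -0.0], [-0.0, 0.0, -1.0]]
contact_force: [-1.3, -0.3, -4.6]
width: 0.601
```

```bash
python3 st.py .5153 .0649 .061 7.2
```

```text
t 9.65 p [0.5163 0.0649 0.0629] yaw 7.17 tilt [ 0.0114 -0.0021] q6 -8.7 F [-1.2918 -0.2852 -4.6036] M [ 0.0261 -0.0134  0.0406] w 51.3 mm
delta tool cm [ 0.0086 -0.097   0.1918] turn z deg -0.03
```

Call:
{"op": "carry_out", "data": {
  "deltas": [0,-0.08,0.05,0,0,0,0,0,0.05,0,0,0,0,0,0.05,0,0,0,0,0,0,0,0,0,0,0,0,0,0,0]
}}

```text
clock: 10.15
position: [0.5154, 0.0649, 0.0616]
tool_rot: [[-0.125, 0.992, -0.0], [0.992, 0.125, -0.0], [-0.0, -0.0, -1.0]]
contact_force: [-2.0, -0.4, 0.9]
width: 0.603
```

```bash
python3 st.py .5153 .0649 .061 7.2
```

```text
t 10.15 p [0.5154 0.0649 0.0616] yaw 7.17 tilt [-0.0054 -0.0013] q6 -8.7 F [-2.0466 -0.3813  0.8582] M [-0.0289  0.4788 -0.0444] w 51.5 mm
delta tool cm [ 0.0053 -0.0113  0.0635] turn z deg -0.03
```

Call:
{"op": "carry_out", "data": {
  "deltas": [0,0,0,0,0,0,0,0,0,0,0,0,0,0,0,0,0,0,0,0,0,0,0,0,0,0,-0.5,0,0,0,0,0,-2,0,0,0,0,0,-3,0,0,0,0,0,-3,0,0,0,0,0,-3,0,0,0,0,0,-1,0,0,0,0,0,0,0,0,0],
  "hand": 7
}}

```text
clock: 11.25
position: [0.5168, 0.0648, 0.1883]
tool_rot: [[-0.125, 0.992, 0.004], [0.992, 0.125, -0.0], [-0.001, 0.004, -1.0]]
contact_force: [-0.4, -0.6, 0.2]
width: 0.82
```

```bash
python3 st.py .380 -.3141 .18 77.25
```

```text
t 11.25 p [0.5168 0.0648 0.1883] yaw 7.17 tilt [ 0.2366 -0.0063] q6 -8.7 F [-0.4256 -0.6162  0.1502] M [-0.0191  0.0615 -0.0014] w 70.1 mm
delta tool cm [-35.8899 -18.3016   0.7741] turn z deg -70.08
```

Call:
{"op": "carry_out", "data": {
  "deltas": [-3,-1.5,0,0,0,0,-3,-1.5,0,0,0,0,-3,-1.5,0,0,0,0,-3,-1.5,0,0,0,0,-3,-1.5,0,0,0,0,-3,-1.5,0,0,0,0,-3,-1.5,0,0,0,0,-3,-1.5,0,0,0,0,-3,-1.6,0,0,0,0,-3,-1.6,0,0,0,0,-3,-1.6,0,0,0,0,-2.9,-1.5,0,0,0,0]
}}

```text
clock: 12.45
position: [0.3771, -0.3146, 0.184]
tool_rot: [[-0.124, 0.992, -0.002], [0.992, 0.124, 0.003], [0.003, -0.002, -1.0]]
contact_force: [-0.3, -0.5, -0.7]
width: 0.822
```

Call:
{"op": "carry_out", "data": {
  "deltas": [0,0,0.5,0,0,-7,0,0,0.5,0,0,-7,0,0,0.5,0,0,-7,0,0,0.5,0,0,-7,0,0,0.5,0,0,-7,0,0,0.5,0,0,-7,0,0,0.5,0,0,-7,0,0,0.5,0,0,-7,0,0,0.5,0,0,-7,0,0,0.5,0,0,-7,0,0,0,0,0,0,0,0,0,0,0,0],
  "hand": 6
}}

```text
clock: 13.65
position: [0.378, -0.3134, 0.1349]
tool_rot: [[-0.974, 0.225, -0.002], [0.225, 0.974, 0.002], [0.002, 0.002, -1.0]]
contact_force: [0.3, 0.3, 0.5]
width: 0.703
```

```bash
python3 st.py .380 -.3141 .012 77.25;  python3 - <<'E'
from h import *
from z import zoom
T=robot.capture("top");cv2.imwrite("pics/top3.png",T);zoom(T,240,140,160,120,5,"pics/a3.png",step=5)
zoom(T,430,230,70,80,7,"pics/a4.png",step=5)
E
```

```text
t 13.65 p [ 0.378  -0.3134  0.1349] yaw 76.98 tilt [-0.0991  0.1134] q6 -125.9 F [0.2676 0.2503 0.542 ] M [ 0.0473  0.0017 -0.0189] w 60.0 mm
delta tool cm [-0.2399 -0.039  12.2866] turn z deg -0.27
```

View pics/a3.png

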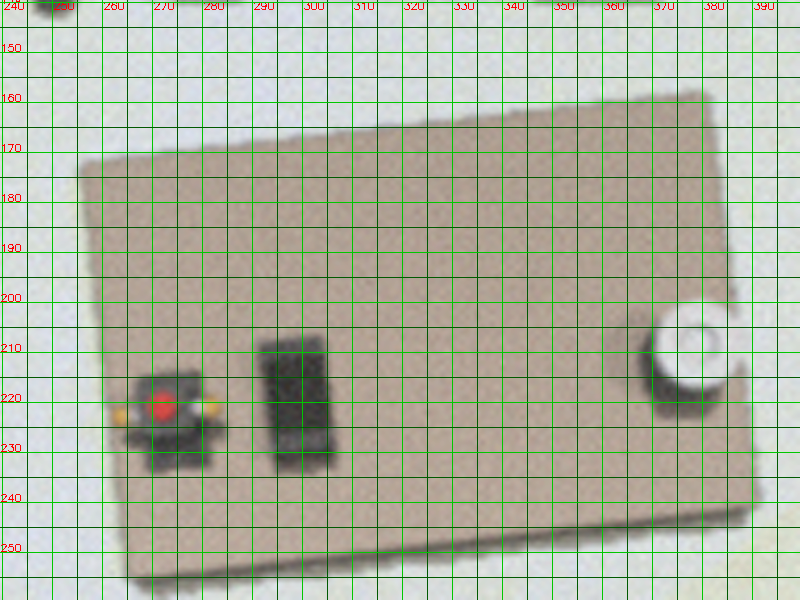

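View pics/a4.png

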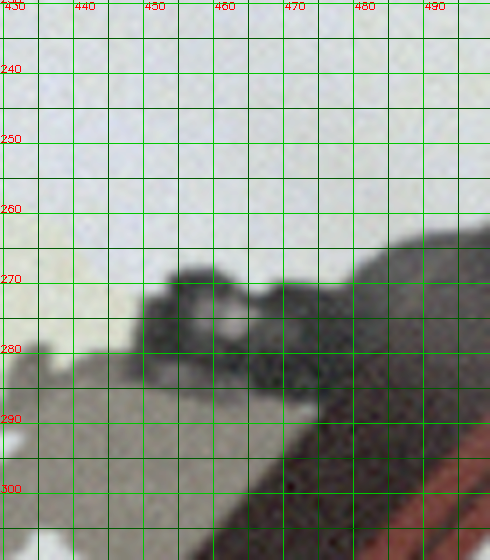

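The wide block stands squarely beside the stop (centre about 297,220). Now down onto the narrow block.

Call:
{"op": "carry_out", "data": {
  "deltas": [-0.24,-0.04,1.5,0,0,-0.3,0,0,2,0,0,0,0,0,2,0,0,0,0,0,2,0,0,0,0,0,2,0,0,0,0,0,1.5,0,0,0,0,0,1.2,0,0,0,0,0,0,0,0,0,0,0,0,0,0,0]
}}

```text
clock: 14.6
position: [0.381, -0.3152, 0.0145]
tool_rot: [[-0.976, 0.218, -0.0], [0.218, 0.976, 0.0], [0.0, 0.0, -1.0]]
contact_force: [1.1, 0.3, 0.1]
width: 0.704
```

Call:
{"op": "carry_out", "data": {
  "deltas": [0,0,0,0,0,0,0,0,0,0,0,0,0,0,0,0,0,0,0,0,0,0,0,0,0,0,0,0,0,0,0,0,0,0,0,0],
  "hand": 2.5,
  "newtons": 50
}}

```text
clock: 15.2
position: [0.3817, -0.3158, 0.0155]
tool_rot: [[-0.976, 0.217, 0.002], [0.217, 0.976, -0.002], [-0.002, -0.001, -1.0]]
contact_force: [0.4, 0.8, 6.7]
width: 0.41
```

```bash
python3 st.py
```

```text
t 15.20 p [ 0.3817 -0.3158  0.0155] yaw 77.46 tilt [ 0.0871 -0.0863] q6 -126.2 F [0.3622 0.7598 6.7442] M [ 0.2341  0.0599 -0.0376] w 35.0 mm
```

Call:
{"op": "carry_out", "data": {
  "deltas": [0,0,-1,0,0,0,0,0,-1.5,0,0,0,0,0,-2,0,0,0,0,0,-2,0,0,0,0,0,-2,0,0,0,0,0,-2,0,0,0,0,0,-2,0,0,0,0,0,-2,0,0,0,0,0,-1,0,0,0,0,0,0,0,0,0]
}}

```text
clock: 16.2
position: [0.3814, -0.3157, 0.1708]
tool_rot: [[-0.976, 0.217, 0.002], [0.217, 0.976, -0.002], [-0.002, -0.002, -1.0]]
contact_force: [-0.9, -0.2, -3.8]
width: 0.417
```

```bash
python3 st.py .5278 -.0343 .175 7.2
```

```text
t 16.20 p [ 0.3814 -0.3157  0.1708] yaw 77.47 tilt [ 0.1003 -0.1197] q6 -126.2 F [-0.8523 -0.2305 -3.7541] M [-0.0427 -0.0726  0.0103] w 35.6 mm
delta tool cm [-8.1857 30.6459 -0.457 ] turn z deg 70.27
```

Call:
{"op": "carry_out", "data": {
  "deltas": [-0.7,2.6,0,0,0,0,-0.7,2.6,0,0,0,0,-0.7,2.6,0,0,0,0,-0.7,2.6,0,0,0,0,-0.7,2.6,0,0,0,0,-0.7,2.6,0,0,0,0,-0.7,2.6,0,0,0,0,-0.7,2.6,0,0,0,0,-0.7,2.5,0,0,0,0,-0.7,2.5,0,0,0,0,-0.7,2.5,0,0,0,0,-0.5,2.3,0,0,0,0]
}}

```text
clock: 17.4
position: [0.5268, -0.0329, 0.1675]
tool_rot: [[-0.976, 0.217, -0.003], [0.217, 0.976, 0.001], [0.003, -0.0, -1.0]]
contact_force: [0.5, 0.5, -3.5]
width: 0.416
```

Call:
{"op": "carry_out", "data": {
  "deltas": [0,0,0,0,0,7,0,0,0,0,0,7,0,0,0,0,0,7,0,0,0,0,0,7,0,0,0,0,0,7,0,0,0,0,0,7,0,0,0,0,0,7,0,0,0,0,0,7,0,0,0,0,0,7,0,0,0,0,0,7.2,0,0,0,0,0,0,0,0,0,0,0,0]
}}

```text
clock: 18.6
position: [0.5265, -0.0341, 0.1681]
tool_rot: [[-0.13, 0.992, -0.002], [0.992, 0.13, 0.0], [0.001, -0.002, -1.0]]
contact_force: [0.2, -0.5, -3.8]
width: 0.413
```

```bash
python3 st.py .5278 -.0343 .068 7.2;  python3 - <<'E'
from h import *
from z import zoom
T=robot.capture("top");cv2.imwrite("pics/top4.png",T);S=robot.capture("scene");cv2.imwrite("pics/scene4.png",S);zoom(S,230,170,180,170,4,"pics/a5.png",al=1,step=10)
E
```

```text
t 18.60 p [ 0.5265 -0.0341  0.1681] yaw 7.46 tilt [-0.1216  0.0216] q6 -19.7 F [ 0.2185 -0.4763 -3.7866] M [0.017  0.0033 0.0627] w 35.3 mm
delta tool cm [-0.0459  0.1418 10.0066] turn z deg 0.26
```

View pics/a5.png

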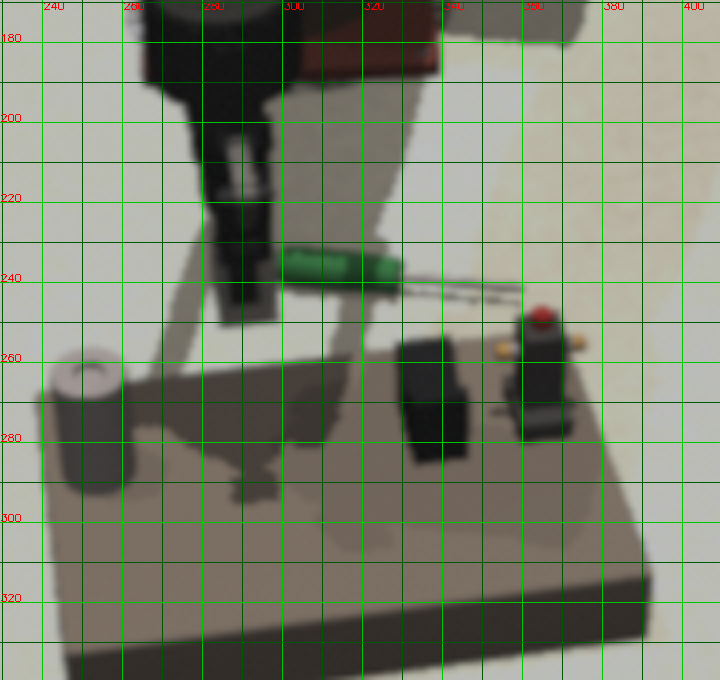

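Call:
{"op": "carry_out", "data": {
  "deltas": [-0.05,0.05,1.5,0,0,0.2,0,0,2,0,0,0,0,0,2,0,0,0,0,0,2,0,0,0,0,0,1.5,0,0,0,0,0,0.7,0,0,0,0,0,0,0,0,0,0,0,0,0,0,0]
}}

```text
clock: 19.5
position: [0.5285, -0.0347, 0.0728]
tool_rot: [[-0.123, 0.992, 0.001], [0.992, 0.123, -0.0], [-0.0, 0.001, -1.0]]
contact_force: [0.2, 0.2, -2.7]
width: 0.413
```

```bash
python3 st.py .5278 -.0343 .0655 7.2
```

```text
t 19.50 p [ 0.5285 -0.0347  0.0728] yaw 7.07 tilt [ 0.0533 -0.0104] q6 -19.4 F [ 0.224   0.1541 -2.7285] M [-0.0548 -0.0627  0.0021] w 35.3 mm
delta tool cm [ 0.0512 -0.0611  0.7327] turn z deg -0.13
```

Call:
{"op": "carry_out", "data": {
  "deltas": [0.05,-0.05,0.2,0,0,-0.1,0,0,0.2,0,0,0,0,0,0.1,0,0,0,0,0,0.05,0,0,0,0,0,0.05,0,0,0,0,0,0,0,0,0,0,0,0,0,0,0]
}}

```text
clock: 20.2
position: [0.5274, -0.0342, 0.0663]
tool_rot: [[-0.125, 0.992, 0.0], [0.992, 0.125, -0.0], [-0.0, 0.0, -1.0]]
contact_force: [-0.3, -0.9, -3.3]
width: 0.42
```

```bash
python3 st.py .5278 -.0343 .0655 7.2
```

```text
t 20.20 p [ 0.5274 -0.0342  0.0663] yaw 7.17 tilt [ 0.0034 -0.0009] q6 -19.4 F [-0.3003 -0.912  -3.2753] M [-0.0144 -0.0533 -0.0182] w 35.8 mm
delta tool cm [-0.0147  0.0409  0.0829] turn z deg -0.03
```

Call:
{"op": "carry_out", "data": {
  "deltas": [0,0.04,0.05,0,0,0,0,0,0.05,0,0,0,0,0,0.05,0,0,0,0,0,0,0,0,0]
}}

```text
clock: 20.6
position: [0.5279, -0.0342, 0.0655]
tool_rot: [[-0.125, 0.992, 0.0], [0.992, 0.125, -0.0], [-0.0, 0.0, -1.0]]
contact_force: [-3.3, 1.0, 5.1]
width: 0.417
```

```bash
python3 st.py .5278 -.0343 .0655 7.2
```

```text
t 20.60 p [ 0.5279 -0.0342  0.0655] yaw 7.17 tilt [ 0.0088 -0.0053] q6 -19.4 F [-3.3404  1.0184  5.1214] M [0.0811 0.6639 0.0242] w 35.6 mm
delta tool cm [-0.0126 -0.0144  0.004 ] turn z deg -0.03
```

Call:
{"op": "carry_out", "data": {
  "deltas": [0,0,0,0,0,0,0,0,0,0,0,0,0,0,0,0,0,0,0,0,0,0,0,0,0,0,-0.5,0,0,0,0,0,-2,0,0,0,0,0,-3,0,0,0,0,0,-3,0,0,0,0,0,-3,0,0,0,0,0,-1,0,0,0,0,0,0,0,0,0],
  "hand": 6
}}

```text
clock: 21.7
position: [0.529, -0.0344, 0.1918]
tool_rot: [[-0.125, 0.992, 0.004], [0.992, 0.125, -0.001], [-0.001, 0.004, -1.0]]
contact_force: [-0.1, -0.8, -0.1]
width: 0.701
```

```bash
python3 st.py .6014 -.346 .18 -105
```

```text
t 21.70 p [ 0.529  -0.0344  0.1918] yaw 7.17 tilt [ 0.2271 -0.0514] q6 -19.4 F [-0.1497 -0.7513 -0.1397] M [ 0.0046 -0.0042 -0.0379] w 59.9 mm
delta tool cm [-31.8186   3.2883   1.2322] turn z deg 112.17
```

Call:
{"op": "carry_out", "data": {
  "deltas": [-2.7,0.3,0,0,0,0,-2.7,0.3,0,0,0,0,-2.7,0.3,0,0,0,0,-2.7,0.3,0,0,0,0,-2.7,0.3,0,0,0,0,-2.7,0.3,0,0,0,0,-2.7,0.3,0,0,0,0,-2.7,0.3,0,0,0,0,-2.7,0.3,0,0,0,0,-2.7,0.3,0,0,0,0,-2.7,0.3,0,0,0,0,-2.1,0,0,0,0,0]
}}

```text
clock: 22.9
position: [0.5994, -0.3464, 0.1866]
tool_rot: [[-0.124, 0.992, -0.003], [0.992, 0.124, 0.002], [0.002, -0.003, -1.0]]
contact_force: [0.8, 0.1, -0.2]
width: 0.701
```

Call:
{"op": "carry_out", "data": {
  "deltas": [0,0,0,0,0,7.5,0,0,0,0,0,7.5,0,0,0,0,0,7.5,0,0,0,0,0,7.5,0,0,0,0,0,7.5,0,0,0,0,0,7.5,0,0,0,0,0,7.5,0,0,0,0,0,7.5,0,0,0,0,0,7.5,0,0,0,0,0,7.5,0,0,0,0,0,7.5,0,0,0,0,0,7.5]
}}

```text
clock: 24.1
position: [0.5991, -0.3448, 0.1867]
tool_rot: [[0.993, 0.119, -0.003], [0.119, -0.993, 0.002], [-0.003, -0.003, -1.0]]
contact_force: [-0.1, -0.2, 0.1]
width: 0.701
```

Call:
{"op": "carry_out", "data": {
  "deltas": [0,0,1.5,0,0,7.5,0,0,1.5,0,0,7.5,0,0,1.5,0,0,7.2,0,0,0,0,0,0,0,0,0,0,0,0]
}}

```text
clock: 24.6
position: [0.5992, -0.3449, 0.1428]
tool_rot: [[0.967, -0.256, -0.003], [-0.256, -0.967, 0.002], [-0.003, -0.001, -1.0]]
contact_force: [-0.5, 0.1, 0.6]
width: 0.698
```

```bash
python3 st.py .6014 -.346 .006 -105;  python3 - <<'E'
from h import *
from z import zoom
T=robot.capture("top");cv2.imwrite("pics/top5.png",T);S=robot.capture("scene");cv2.imwrite("pics/scene5.png",S);zoom(T,240,140,160,120,5,"pics/a6.png",step=5)
zoom(S,70,230,130,140,4.2,"pics/a7.png",al=1,step=5)
zoom(T,420,130,110,110,5,"pics/a8.png",step=5)
E
```

```text
t 24.60 p [ 0.5992 -0.3449  0.1428] yaw -104.84 tilt [-0.1591  0.1156] q6 68.4 F [-0.5337  0.0532  0.6169] M [ 0.0095 -0.018  -0.007 ] w 59.6 mm
delta tool cm [ 0.282   0.0676 13.6742] turn z deg 0.16
```

View pics/a6.png

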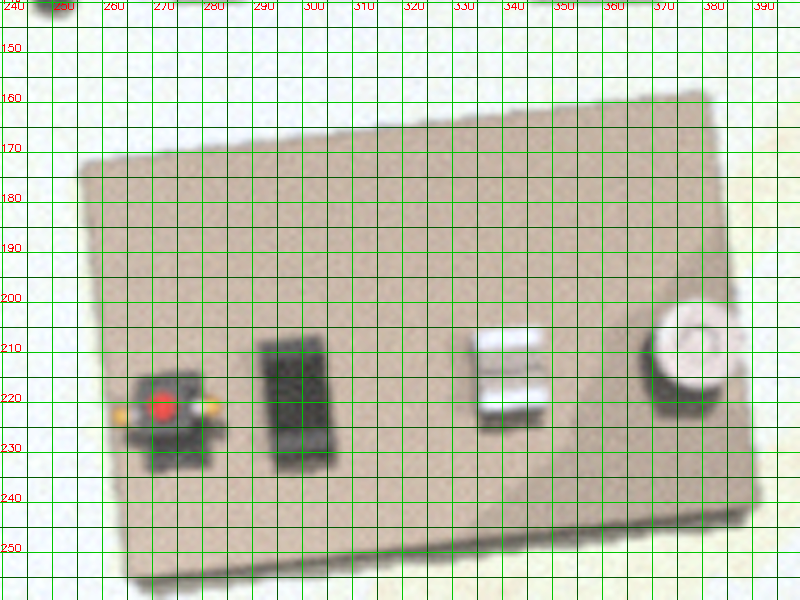

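View pics/a7.png

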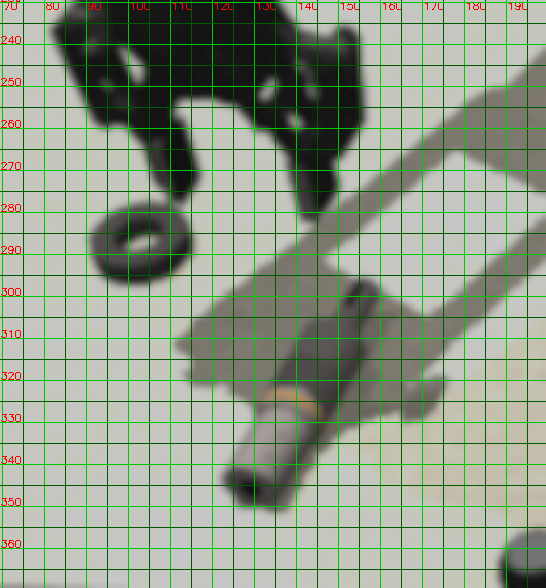

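View pics/a8.png

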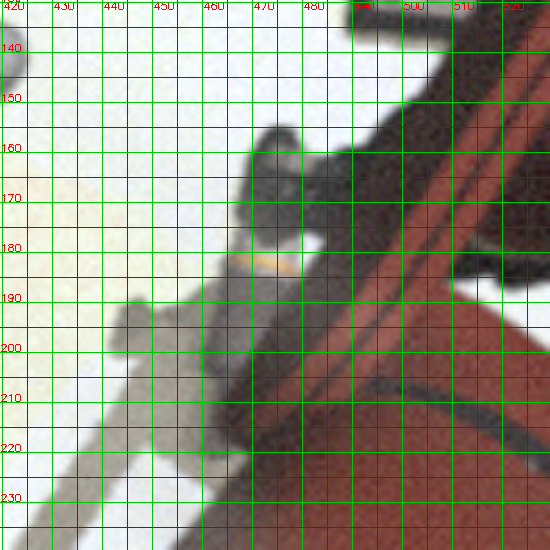

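Call:
{"op": "carry_out", "data": {
  "deltas": [0.28,0.07,1.5,0,0,0.2,0,0,2,0,0,0,0,0,2,0,0,0,0,0,2,0,0,0,0,0,2,0,0,0,0,0,2,0,0,0,0,0,1.5,0,0,0,0,0,0.5,0,0,0,0,0,0.2,0,0,0,0,0,0,0,0,0,0,0,0,0,0,0]
}}

```text
clock: 25.8
position: [0.6035, -0.3475, 0.0092]
tool_rot: [[0.965, -0.263, 0.002], [-0.263, -0.965, -0.001], [0.002, 0.001, -1.0]]
contact_force: [0.1, 0.3, 0.2]
width: 0.701
```

```bash
python3 st.py .6014 -.346 .005 -105
```

```text
t 25.80 p [ 0.6035 -0.3475  0.0092] yaw -105.23 tilt [ 0.0989 -0.074 ] q6 68.8 F [0.0775 0.2674 0.2361] M [ 0.0016  0.0079 -0.0569] w 59.9 mm
delta tool cm [-0.2459 -0.0927  0.4146] turn z deg -0.23
```

Call:
{"op": "carry_out", "data": {
  "deltas": [-0.2,-0.05,0.3,0,0,-0.2,0,0,0.1,0,0,0,0,0,0,0,0,0]
}}

```text
clock: 26.1
position: [0.6007, -0.3458, 0.0038]
tool_rot: [[0.966, -0.259, -0.0], [-0.259, -0.966, 0.0], [-0.0, -0.0, -1.0]]
contact_force: [-0.8, -0.0, 0.2]
width: 0.697
```

Call:
{"op": "carry_out", "data": {
  "deltas": [0,0,0,0,0,0,0,0,0,0,0,0,0,0,0,0,0,0,0,0,0,0,0,0,0,0,0,0,0,0,0,0,0,0,0,0],
  "hand": 2.5,
  "newtons": 60
}}

```text
clock: 26.7
position: [0.6011, -0.3465, 0.0044]
tool_rot: [[0.966, -0.259, 0.001], [-0.259, -0.966, -0.001], [0.001, 0.001, -1.0]]
contact_force: [-0.6, -2.9, 5.0]
width: 0.376
```

```bash
python3 st.py .6014 -.346 .005 -105
```

```text
t 26.70 p [ 0.6011 -0.3465  0.0044] yaw -105.04 tilt [ 0.0346 -0.0523] q6 68.6 F [-0.5938 -2.9412  5.0073] M [-0.3328  0.2607  0.0219] w 32.1 mm
delta tool cm [ 0.0153 -0.0549 -0.0641] turn z deg -0.04
```

Call:
{"op": "carry_out", "data": {
  "deltas": [0,0,-0.5,0,0,0,0,0,-1,0,0,0,0,0,-1.5,0,0,0,0,0,-2,0,0,0,0,0,-2,0,0,0,0,0,-2,0,0,0,0,0,-2,0,0,0,0,0,-2,0,0,0,0,0,-2,0,0,0,0,0,-1,0,0,0,0,0,0,0,0,0]
}}

```text
clock: 27.8
position: [0.6019, -0.3465, 0.1666]
tool_rot: [[0.966, -0.259, 0.003], [-0.259, -0.966, -0.002], [0.004, 0.001, -1.0]]
contact_force: [0.6, 0.2, -6.4]
width: 0.377
```

```bash
python3 st.py .5201 .0272 .17 7.2;  python3 - <<'E'
from h import *
from z import zoom
T=robot.capture("top");cv2.imwrite("pics/top6.png",T);S=robot.capture("scene");cv2.imwrite("pics/scene6.png",S)
zoom(S,50,170,150,150,4,"pics/a9.png",al=1,step=5)
E
```

```text
t 27.80 p [ 0.6019 -0.3465  0.1666] yaw -105.03 tilt [ 0.1947 -0.1351] q6 68.6 F [ 0.6431  0.2023 -6.4445] M [ 0.0291 -0.0341 -0.0119] w 32.2 mm
delta tool cm [-17.592  -33.972   -0.4577] turn z deg -112.23
```

View pics/a9.png

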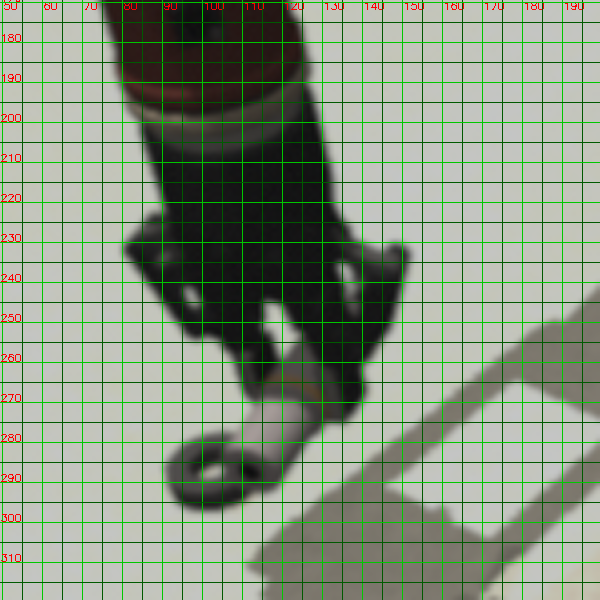

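Call:
{"op": "carry_out", "data": {
  "deltas": [-1.5,-2.8,0,0,0,0,-1.5,-2.8,0,0,0,0,-1.5,-2.8,0,0,0,0,-1.5,-2.8,0,0,0,0,-1.5,-2.8,0,0,0,0,-1.5,-2.8,0,0,0,0,-1.5,-2.8,0,0,0,0,-1.5,-2.8,0,0,0,0,-1.5,-2.8,0,0,0,0,-1.5,-2.8,0,0,0,0,-1.5,-2.8,0,0,0,0,-1.1,-2.9,0,0,0,0]
}}

```text
clock: 29.1
position: [0.5164, 0.0265, 0.1622]
tool_rot: [[0.966, -0.26, -0.003], [-0.26, -0.966, 0.0], [-0.003, 0.0, -1.0]]
contact_force: [0.7, 0.2, -6.9]
width: 0.376
```

Call:
{"op": "carry_out", "data": {
  "deltas": [0,0,0,0,0,-7.5,0,0,0,0,0,-7.5,0,0,0,0,0,-7.5,0,0,0,0,0,-7.5,0,0,0,0,0,-7.5,0,0,0,0,0,-7.5,0,0,0,0,0,-7.5,0,0,0,0,0,-7.5,0,0,0,0,0,-7.5,0,0,0,0,0,-7.5,0,0,0,0,0,-7.5,0,0,0,0,0,-7.5]
}}

```text
clock: 30.3
position: [0.5171, 0.0253, 0.1622]
tool_rot: [[0.254, 0.967, -0.003], [0.967, -0.254, 0.0], [-0.0, -0.003, -1.0]]
contact_force: [1.3, -0.4, -7.2]
width: 0.374
```

Call:
{"op": "carry_out", "data": {
  "deltas": [0,0,0,0,0,-7.5,0,0,0,0,0,-7.5,0,0,0,0,0,-7.2,0,0,0,0,0,0,0,0,0,0,0,0]
}}

```text
clock: 30.8
position: [0.5176, 0.0253, 0.1628]
tool_rot: [[-0.121, 0.993, -0.002], [0.993, 0.121, 0.0], [0.0, -0.002, -1.0]]
contact_force: [-0.8, 0.6, -7.6]
width: 0.375
```

```bash
python3 st.py .5201 .0272 .105 7.2;  python3 - <<'E'
from h import *
from z import zoom
T=robot.capture("top");cv2.imwrite("pics/top7.png",T);S=robot.capture("scene");cv2.imwrite("pics/scene7.png",S)
zoom(S,230,170,180,140,4.4,"pics/b1.png",al=1.3,step=5)
zoom(T,240,140,160,120,5,"pics/b2.png",step=5)
E
```

```text
t 30.80 p [0.5176 0.0253 0.1628] yaw 6.97 tilt [-0.1061  0.0141] q6 -12.9 F [-0.7696  0.634  -7.5973] M [-0.0098 -0.0338  0.0515] w 32.0 mm
delta tool cm [0.1574 0.2845 5.7794] turn z deg -0.23
```

View pics/b1.png

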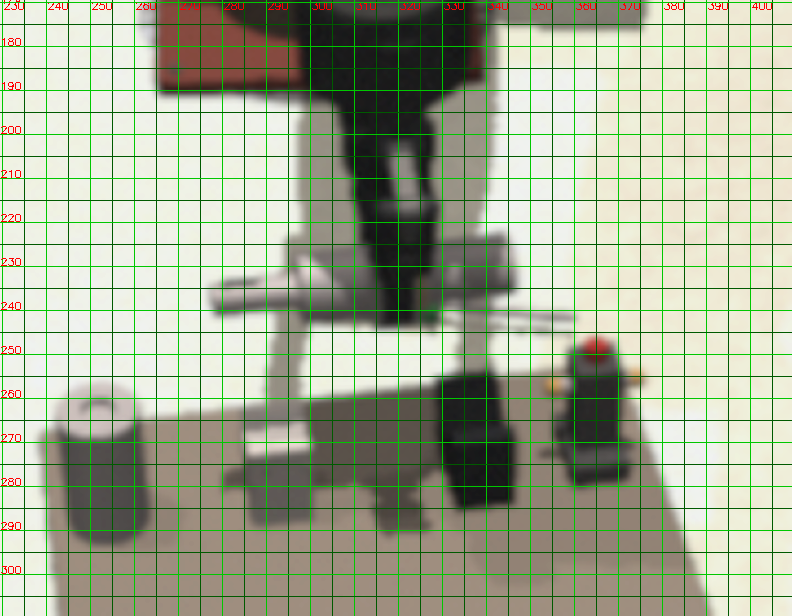

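View pics/b2.png

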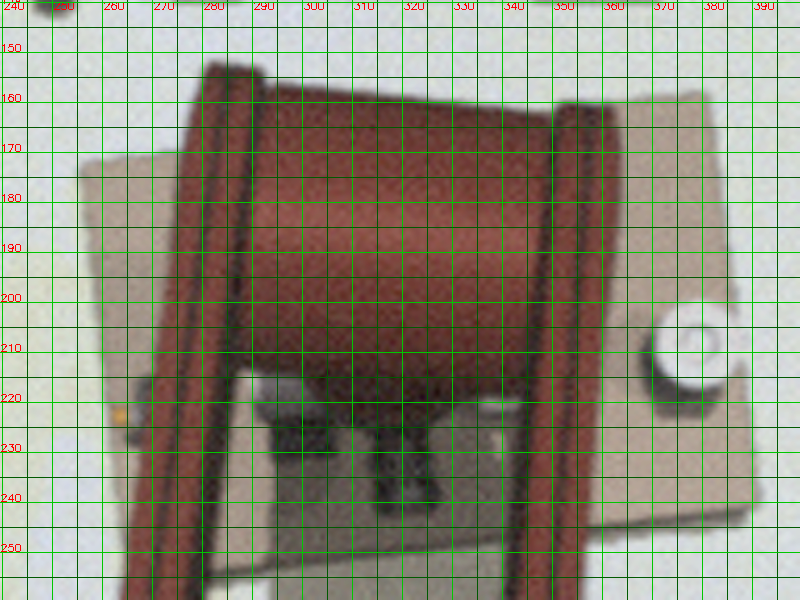

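```bash
python3 - <<'E'
from h import *
a=onz("scene",(343.8,229.5),.1754);b=onz("scene",(275,237.3),.1754);print(a,b,(a+b)/2,np.linalg.norm(a-b),np.degrees(np.arctan2(*(a-b)[1::-1])))
u=np.array([-np.sin(np.radians(7.2)),np.cos(np.radians(7.2)),0])
print("centre from TCP along", ((a+b)/2-[.5176,.0253,0])@u)
o,d=ray("top",(255.,0));
# stop / blocks in plate frame
xp=np.array([u[1],-u[0],0]);st=np.array([.5078,.1244,0])
def pf(P):return np.array([(P-st)@xp,(P-st)@u])*1000
T=cv2.imread("pics/top5.png");g=cv2.cvtColor(cv2.GaussianBlur(T,(3,3),0),cv2.COLOR_BGR2GRAY)
from h import blob
c,ce,ar=blob((g<60).astype(np.uint8),(285,200,25,40));print("wide",ce,ar,pf(onz("top",ce,.0719)),cv2.minAreaRect(c))
c,ce,ar=blob((g>130).astype(np.uint8),(325,195,35,35));print("narrow bright",ce,ar,cv2.minAreaRect(c))
# narrow lands: upper land rows204-208, lower 217.5-222
print("narrow", pf(onz("top",(338.2,212.8),.0967)))
for p in((331.5,206),(345.5,204.3),(334,222.5),(347,220.5)):print(pf(onz("top",p,.0967)))
for p in((288.8,208),(302.5,206.8)):print("wide far",pf(onz("top",p,.0938)))
S=cv2.imread("pics/scene5.png")
from z import zoom
zoom(S,270,240,110,60,7.2,"pics/b3.png",al=1.2,step=5)
E
```

```text
[0.5116 0.0795 0.1754] [ 0.5281 -0.0604  0.1754] [0.5198 0.0095 0.1754] 0.14090311936976718 96.70443005704247
centre from TCP along -0.015907450823427375
wide (298.87179487179486, 218.23076923076923) 156.0 [  4.1942 -59.2799] ((298.8461608886719, 218.26927185058594), (16.37258529663086, 11.039091110229492), 82.87498474121094)
narrow bright (341.6083333333333, 206.8625) 40.0 ((342.0, 207.0), (4.0, 12.0), 90.0)
narrow [   3.2334 -149.2438]
[  20.3418 -136.0893]
[  20.4465 -167.9777]
[ -17.4615 -137.1666]
[ -16.4361 -166.8372]
wide far [ 27.5785 -39.7756]
wide far [ 26.637  -70.8466]
```

View pics/b3.png

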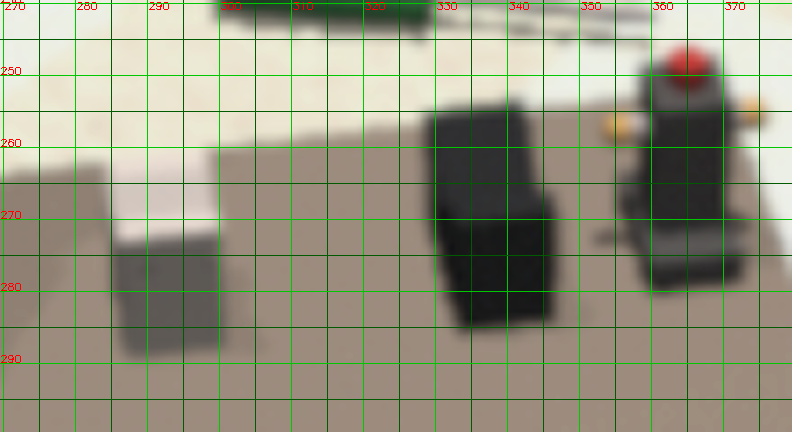

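```bash
cat >> h.py <<'E'
U=np.array([-np.sin(np.radians(7.2)),np.cos(np.radians(7.2)),0]);XP=np.array([U[1],-U[0],0]);ST=np.array([.5078,.1244,0])
def pf(P):return np.array([(P-ST)@XP,(P-ST)@U])*1000
E
python3 - <<'E'
from h import *
for n,p,z in(("nT",(285.4,272.5),.0967),("nT",(299.6,271.5),.0967),("nB",(287,289.3),.05),("nB",(300,287.5),.05),("wT",(330.3,269.5),.0938),("wT",(345.7,267),.0938),("wB",(333,286),.05),("wB",(345.8,284.5),.05),("ball",(355.3,257),.098),("ball",(374,255.3),.098),("wback",(328.5,255.5),.0938),("wback",(341.5,253.5),.0938)):
    print(n,pf(onz("scene",p,z)))
print("tops")
for n,p,z in(("ball",(282.17,220.67),.098),("ball",(263.5,223),.098)):print(n,pf(onz("top",p,z)))
E
python3 - <<'E'
from z import zoom
import sys; sys.path.insert(0,'.')
zoom("pics/top5.png",255,195,55,45,14,"pics/b4.png",al=2.2)
zoom("pics/top5.png",320,195,40,40,14,"pics/b5.png",al=1.1)
E
```

```text
nT [  18.0199 -171.4201]
nT [  20.4406 -142.0736]
nB [  19.1656 -170.4399]
nB [  18.7804 -142.5713]
wT [ 22.9615 -77.881 ]
wT [ 21.2304 -44.7961]
wB [ 27.2177 -72.9722]
wB [ 27.6916 -45.3458]
ball [ -1.764  -19.2791]
ball [ 0.2429 20.8881]
wback [-22.2083 -73.2523]
wback [-23.5024 -44.6352]
tops
ball [  0.3166 -21.8076]
ball [ 0.0508 20.4264]
```

```bash
ls pics | tail -3
```

```text
z6.png
z7.png
z8.png
```

View pics/b4.png

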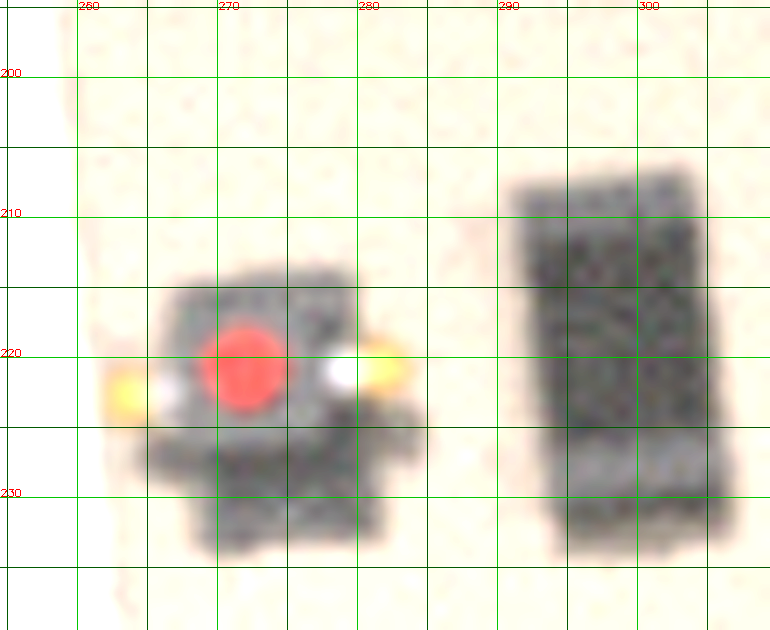

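View pics/b5.png

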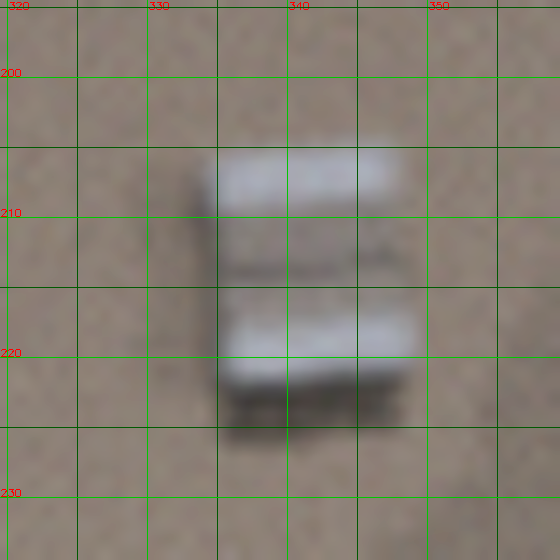

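```bash
python3 - <<'E'
from h import *
for n,p,z in(("n",(334.3,206.3),.0967),("n",(347.8,205.2),.0967),("n",(335.2,221.3),.0967),("n",(349,220),.0967),("nVline",(341.5,213.5),.0867),("w",(291.2,208.3),.0938),("w",(303.7,206.9),.0938),("w",(293.8,230.2),.0938),("w",(306.3,229.2),.0938)):
    print(n,pf(onz("top",p,z)))
E
```

```text
n [  18.9194 -142.2881]
n [  17.8029 -172.8907]
n [ -15.0856 -140.1828]
n [ -15.846  -171.4584]
nVline [   1.8604 -157.1318]
w [ 26.2611 -45.0819]
w [ 26.091  -73.5147]
w [-23.772  -45.1356]
w [-24.864  -73.3894]
```

Call:
{"op": "carry_out", "data": {
  "deltas": [0.55,0.2,1.5,0,0,-0.2,0,0,2,0,0,0,0,0,1.5,0,0,0,0,0,0.7,0,0,0,0,0,0,0,0,0,0,0,0,0,0,0]
}}

```text
clock: 31.5
position: [0.5199, 0.0309, 0.107]
tool_rot: [[-0.128, 0.992, 0.0], [0.992, 0.128, -0.0], [-0.0, 0.0, -1.0]]
contact_force: [-0.1, 0.0, -6.5]
width: 0.373
```

```bash
python3 st.py .5196 .0311 .0854 7.2;  python3 - <<'E'
from h import *
from z import zoom
T=robot.capture("top");cv2.imwrite("pics/top8.png",T);S=robot.capture("scene");cv2.imwrite("pics/scene8.png",S)
zoom(S,265,230,110,70,7,"pics/c1.png",al=1.3,step=5)
E
```

```text
t 31.50 p [0.5199 0.0309 0.107 ] yaw 7.36 tilt [ 0.0189 -0.0017] q6 -12.6 F [-0.0854  0.0124 -6.5182] M [ 0.0337 -0.0271 -0.0167] w 31.9 mm
delta tool cm [ 0.0265 -0.0313  2.1607] turn z deg 0.16
```

View pics/c1.png

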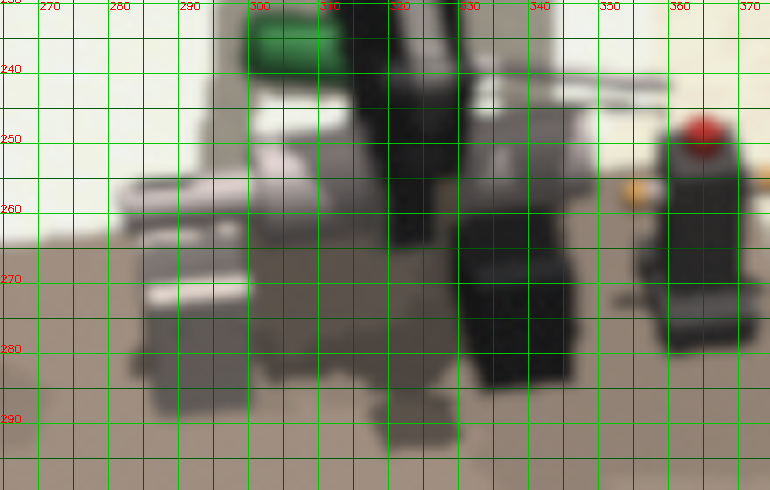

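```bash
python3 - <<'E'
from h import *
for n,p,z in(("thick",(347.4,252),.1196),("thin",(281,258.3),.1196),("shoulder",(299.3,256.5),.1196),("ball tip",(352.7,257.2),.098),("n right",(299.5,271.5),.0967)):
    print(n,pf(onz("scene",p,z)))
E
```

```text
thick [  4.1872 -37.9555]
thin [  -1.7606 -176.8799]
shoulder [  -0.3343 -138.8066]
ball tip [ -2.1588 -24.8236]
n right [  20.4018 -142.2773]
```

Call:
{"op": "carry_out", "data": {
  "deltas": [-0.12,-0.03,0.8,0,0,0.15,0,0,0.5,0,0,0,0,0,0.2,0,0,0,0,0,0,0,0,0,0,0,0,0,0,0]
}}

```text
clock: 32.1
position: [0.5194, 0.0297, 0.0918]
tool_rot: [[-0.126, 0.992, -0.0], [0.992, 0.126, 0.0], [0.0, -0.0, -1.0]]
contact_force: [-0.2, -0.2, -6.3]
width: 0.377
```

```bash
python3 st.py .5198 .0299 .0854 7.2
```

```text
t 32.10 p [0.5194 0.0297 0.0918] yaw 7.22 tilt [-0.0077  0.0014] q6 -12.6 F [-0.2156 -0.241  -6.294 ] M [0.0158 0.0641 0.0084] w 32.2 mm
delta tool cm [0.018  0.0376 0.6351] turn z deg 0.02
```

Call:
{"op": "carry_out", "data": {
  "deltas": [0,0.03,0.2,0,0,0,0,0,0.1,0,0,0,0,0,0.1,0,0,0,0,0,0,0,0,0]
}}

```text
clock: 32.5
position: [0.5196, 0.0297, 0.0876]
tool_rot: [[-0.126, 0.992, -0.0], [0.992, 0.126, 0.0], [0.0, -0.0, -1.0]]
contact_force: [-0.8, 0.3, -6.7]
width: 0.374
```

Call:
{"op": "carry_out", "data": {
  "deltas": [0,0,0.05,0,0,0,0,0,0.05,0,0,0,0,0,0,0,0,0]
}}

```text
clock: 32.8
position: [0.5197, 0.0297, 0.0867]
tool_rot: [[-0.126, 0.992, -0.0], [0.992, 0.126, 0.0], [0.0, -0.0, -1.0]]
contact_force: [-0.1, -0.5, -6.7]
width: 0.373
```

```bash
python3 st.py .5198 .0299 .0854 7.2;  python3 - <<'E'
from h import *
from z import zoom
S=robot.capture("scene");cv2.imwrite("pics/scene9.png",S)
zoom(S,265,230,110,70,7,"pics/c2.png",al=1.3,step=5)
E
```

```text
t 32.80 p [0.5197 0.0297 0.0867] yaw 7.22 tilt [-0.0079  0.0006] q6 -12.6 F [-0.093  -0.4807 -6.6739] M [-0.0375 -0.0149 -0.049 ] w 31.8 mm
delta tool cm [0.0162 0.0113 0.1335] turn z deg 0.02
```

View pics/c2.png

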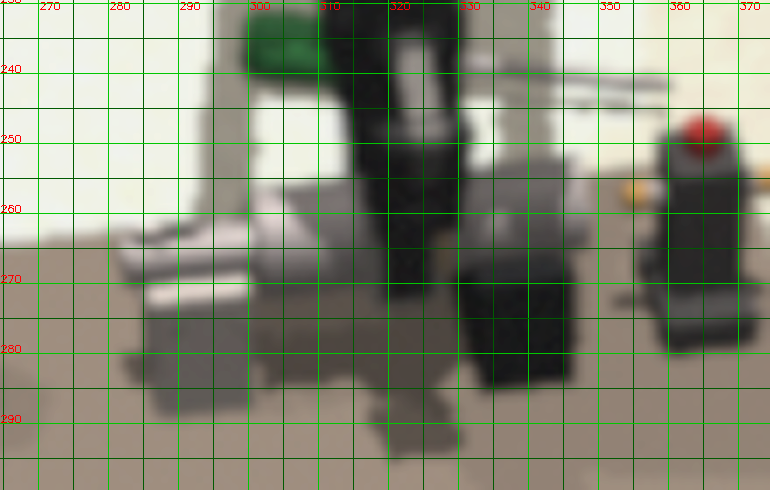

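Call:
{"op": "carry_out", "data": {
  "deltas": [0,0,0.05,0,0,0,0,0,0.05,0,0,0,0,0,0,0,0,0]
}}

```text
clock: 33.15
position: [0.52, 0.0297, 0.086]
tool_rot: [[-0.125, 0.992, 0.0], [0.992, 0.125, -0.0], [-0.0, 0.0, -1.0]]
contact_force: [-0.7, -0.4, -4.5]
width: 0.378
```

Call:
{"op": "carry_out", "data": {
  "deltas": [0,0,0.05,0,0,0,0,0,0,0,0,0,0,0,0,0,0,0]
}}

```text
clock: 33.45
position: [0.5202, 0.0297, 0.0857]
tool_rot: [[-0.126, 0.992, 0.001], [0.992, 0.126, -0.0], [-0.0, 0.001, -1.0]]
contact_force: [-1.0, 0.8, -1.7]
width: 0.375
```

```bash
python3 st.py .5198 .0299 .0854 7.2
```

```text
t 33.45 p [0.5202 0.0297 0.0857] yaw 7.21 tilt [ 0.0508 -0.0006] q6 -12.6 F [-0.9877  0.8498 -1.6969] M [-0.0069  0.0334 -0.1934] w 32.0 mm
delta tool cm [ 0.0242 -0.036   0.0346] turn z deg 0.01
```

Seating at the expected height; a touch more, then release gently.

Call:
{"op": "carry_out", "data": {
  "deltas": [0,-0.03,0.05,0,0,0,0,0,0,0,0,0,0,0,0,0,0,0]
}}

```text
clock: 33.75
position: [0.5202, 0.0297, 0.0857]
tool_rot: [[-0.126, 0.992, 0.002], [0.992, 0.126, -0.0], [-0.0, 0.002, -1.0]]
contact_force: [-1.2, 0.9, 4.7]
width: 0.372
```

Call:
{"op": "carry_out", "data": {
  "deltas": [0,0,0,0,0,0,0,0,0,0,0,0,0,0,0,0,0,0,0,0,0,0,0,0],
  "hand": 4
}}

```text
clock: 34.15
position: [0.5194, 0.0296, 0.0846]
tool_rot: [[-0.126, 0.992, -0.0], [0.992, 0.126, -0.0], [-0.0, -0.0, -1.0]]
contact_force: [-0.1, 0.6, 0.2]
width: 0.474
```

Call:
{"op": "carry_out", "data": {
  "deltas": [0,0,0,0,0,0,0,0,0,0,0,0,0,0,0,0,0,0,0,0,-1,0,0,0,0,0,-2,0,0,0,0,0,-2,0,0,0,0,0,-3,0,0,0,0,0,-3,0,0,0,0,0,-3,0,0,0,0,0,-2,0,0,0,0,0,0,0,0,0],
  "hand": 6
}}

```text
clock: 35.25
position: [0.5216, 0.0295, 0.2495]
tool_rot: [[-0.126, 0.992, 0.008], [0.992, 0.126, -0.001], [-0.002, 0.007, -1.0]]
contact_force: [-0.0, 0.1, 0.2]
width: 0.699
```

```bash
python3 st.py .5571 .3529 .25 97.5;  python3 - <<'E'
from h import *
from z import zoom
S=robot.capture("scene");cv2.imwrite("pics/scene10.png",S)
zoom(S,265,230,110,70,7,"pics/c3.png",al=1.3,step=5)
E
```

```text
t 35.25 p [0.5216 0.0295 0.2495] yaw 7.23 tilt [ 0.4345 -0.0425] q6 -12.6 F [-0.0279  0.1058  0.1696] M [ 0.0062  0.0067 -0.0085] w 59.7 mm
delta tool cm [31.6366  7.5893 -0.0465] turn z deg -90.27
```

View pics/c3.png

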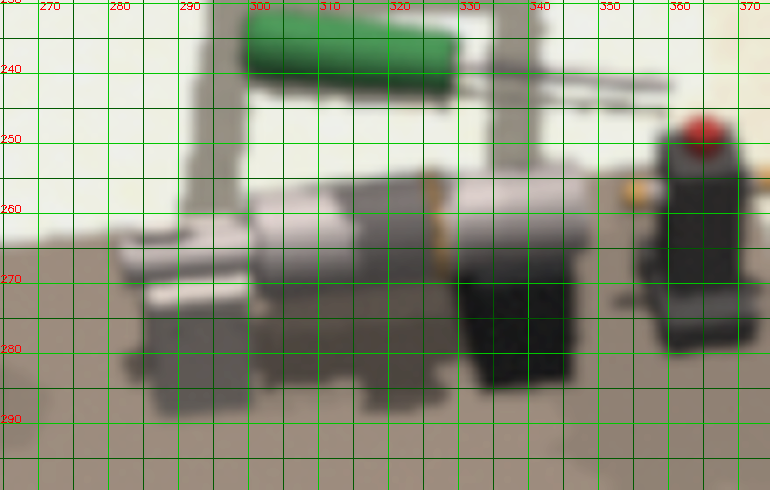

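Call:
{"op": "carry_out", "data": {
  "deltas": [2.7,0.65,0,0,0,0,2.7,0.65,0,0,0,0,2.7,0.65,0,0,0,0,2.7,0.65,0,0,0,0,2.7,0.65,0,0,0,0,2.7,0.65,0,0,0,0,2.7,0.65,0,0,0,0,2.7,0.65,0,0,0,0,2.7,0.65,0,0,0,0,2.7,0.65,0,0,0,0,2.7,0.65,0,0,0,0,1.9,0.4,0,0,0,0]
}}

```text
clock: 36.5
position: [0.5537, 0.354, 0.2426]
tool_rot: [[-0.126, 0.992, -0.003], [0.992, 0.126, -0.001], [-0.001, -0.003, -1.0]]
contact_force: [-0.0, -0.6, 0.0]
width: 0.704
```

Call:
{"op": "carry_out", "data": {
  "deltas": [0,0,0,0,0,-7.6,0,0,0,0,0,-7.6,0,0,0,0,0,-7.6,0,0,0,0,0,-7.6,0,0,0,0,0,-7.6,0,0,0,0,0,-7.6,0,0,0,0,0,-7.6,0,0,0,0,0,-7.6,0,0,0,0,0,-7.6,0,0,0,0,0,-7.6,0,0,0,0,0,-7.6,0,0,0,0,0,-7.5],
  "hand": 5
}}

```text
clock: 37.7
position: [0.5538, 0.3522, 0.2427]
tool_rot: [[-0.989, -0.15, -0.003], [-0.15, 0.989, -0.001], [0.003, -0.001, -1.0]]
contact_force: [-0.0, 0.2, 0.9]
width: 0.586
```

Call:
{"op": "carry_out", "data": {
  "deltas": [0,0,0,0,0,0,0,0,0,0,0,0]
}}

```text
clock: 37.9
position: [0.5541, 0.3524, 0.2435]
tool_rot: [[-0.99, -0.141, -0.002], [-0.141, 0.99, -0.001], [0.002, -0.001, -1.0]]
contact_force: [-0.2, -0.2, -0.6]
width: 0.586
```

```bash
python3 st.py .557 .353 .11 98.2;  python3 - <<'E'
from h import *
from z import zoom
T=robot.capture("top");cv2.imwrite("pics/top11.png",T);S=robot.capture("scene");cv2.imwrite("pics/scene11.png",S)
zoom(S,430,170,110,150,4,"pics/c4.png",al=1.2,step=5)
zoom(T,240,140,160,120,5,"pics/c5.png",step=5)
E
```

```text
t 37.90 p [0.5541 0.3524 0.2435] yaw 98.12 tilt [-0.1065 -0.0503] q6 -72.5 F [-0.1855 -0.2499 -0.5945] M [-0.011  -0.0434  0.0502] w 50.1 mm
delta tool cm [-0.3178  0.0303 13.3468] turn z deg -0.08
```

View pics/c4.png

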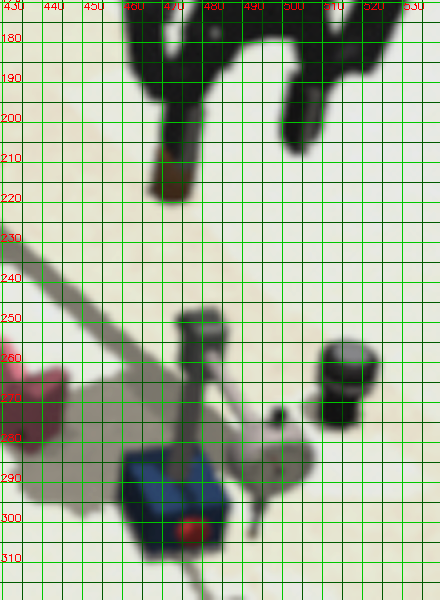

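View pics/c5.png

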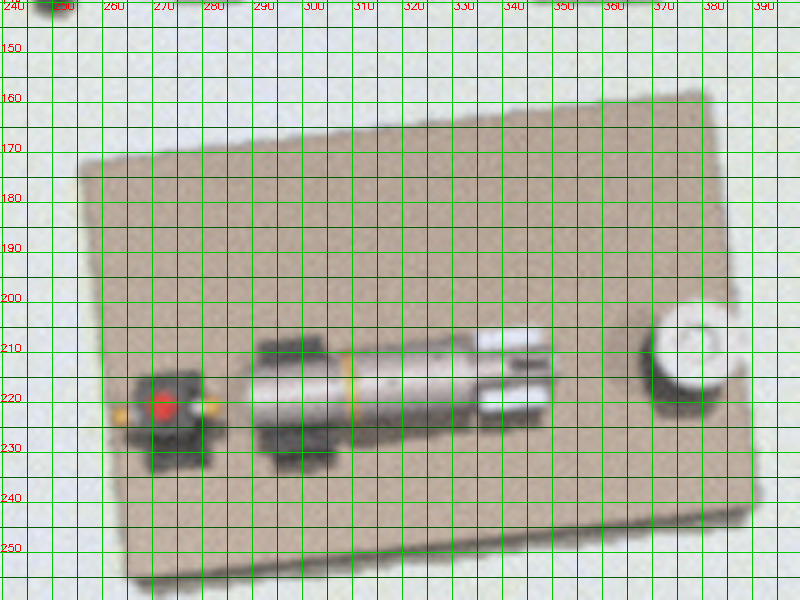

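Call:
{"op": "carry_out", "data": {
  "deltas": [-0.15,0.03,1.5,0,0,-0.1,0,0,2,0,0,0,0,0,2,0,0,0,0,0,2,0,0,0,0,0,2,0,0,0,0,0,2,0,0,0,0,0,1,0,0,0,0,0,0.5,0,0,0,0,0,0,0,0,0,0,0,0,0,0,0]
}}

```text
clock: 39.0
position: [0.5567, 0.3534, 0.1157]
tool_rot: [[-0.989, -0.146, 0.001], [-0.146, 0.989, 0.001], [-0.001, 0.0, -1.0]]
contact_force: [-0.4, -0.4, 0.2]
width: 0.586
```

```bash
python3 st.py .557 .353 .11 98.2;  python3 - <<'E'
from h import *
from z import zoom
T=robot.capture("top");cv2.imwrite("pics/top12.png",T);S=robot.capture("scene");cv2.imwrite("pics/scene12.png",S)
zoom(S,445,200,80,110,5.4,"pics/c6.png",al=1.5,step=5)
zoom(T,130,140,90,90,6,"pics/c7.png",step=5,al=2)
E
```

```text
t 39.00 p [0.5567 0.3534 0.1157] yaw 98.41 tilt [0.077  0.0367] q6 -72.8 F [-0.394  -0.4047  0.1794] M [-0.0066 -0.0423  0.0144] w 50.0 mm
delta tool cm [-0.0204 -0.0478  0.5736] turn z deg 0.21
```

View pics/c6.png

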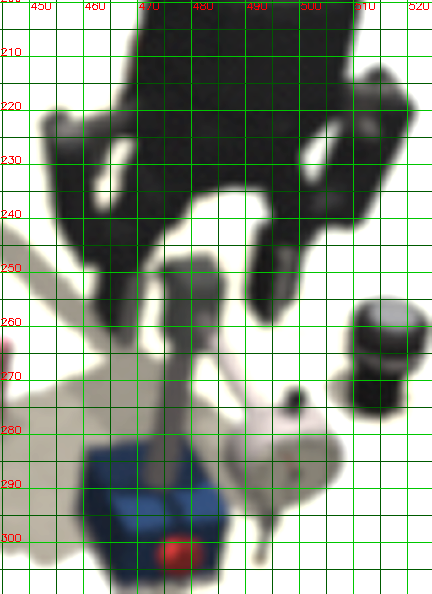

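View pics/c7.png

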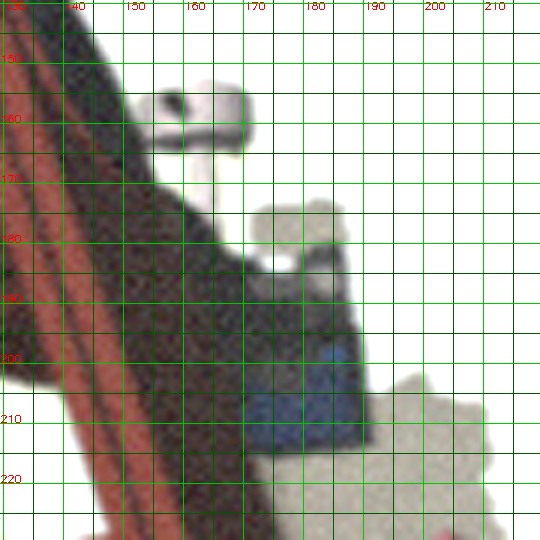

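Call:
{"op": "carry_out", "data": {
  "deltas": [0,-0.03,0.3,0,0,0.2,0,0,0.2,0,0,0,0,0,0,0,0,0,0,0,0,0,0,0,0,0,0,0,0,0],
  "hand": 2.6,
  "newtons": 20
}}

```text
clock: 39.6
position: [0.5562, 0.3529, 0.1099]
tool_rot: [[-0.99, -0.143, 0.0], [-0.143, 0.99, 0.0], [-0.0, 0.0, -1.0]]
contact_force: [-0.0, 0.4, 0.3]
width: 0.298
```

```bash
python3 st.py .557 .353 .11 98.2;  python3 - <<'E'
from h import *
from z import zoom
S=robot.capture("scene");cv2.imwrite("pics/scene13.png",S)
zoom(S,445,230,70,80,7.4,"pics/c8.png",al=1.8,step=5)
E
```

```text
t 39.60 p [0.5562 0.3529 0.1099] yaw 98.21 tilt [0.0047 0.0025] q6 -72.7 F [-0.0139  0.3999  0.2545] M [ 0.0119 -0.0088 -0.0207] w 25.5 mm
delta tool cm [-0.0796  0.0005 -0.0141] turn z deg 0.01
```

View pics/c8.png

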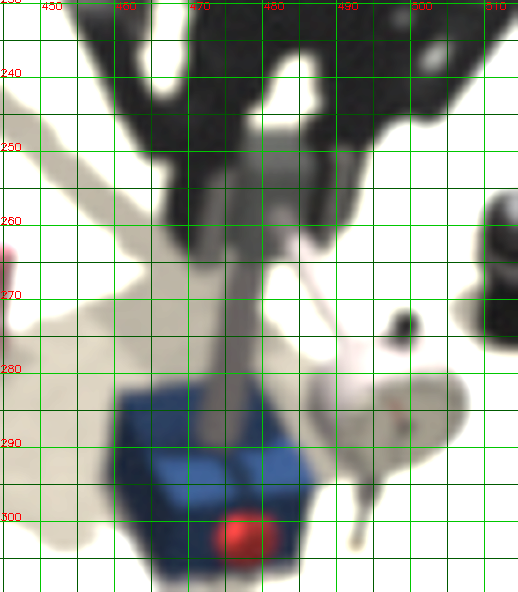

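Call:
{"op": "carry_out", "data": {
  "deltas": [0,0,0,0,0,0,0,0,0,0,0,0,0,0,0,0,0,0,0,0,0,0,0,0],
  "hand": 1,
  "newtons": 25
}}

```text
clock: 40.05
position: [0.5562, 0.353, 0.1099]
tool_rot: [[-0.99, -0.143, 0.0], [-0.143, 0.99, 0.0], [-0.0, 0.0, -1.0]]
contact_force: [0.7, 0.7, 0.3]
width: 0.211
```

Call:
{"op": "carry_out", "data": {
  "deltas": [0,0,0,0,0,0,0,0,0,0,0,0,0,0,0,0,0,0],
  "newtons": 80
}}

```text
clock: 40.35
position: [0.5563, 0.353, 0.11]
tool_rot: [[-0.99, -0.143, 0.0], [-0.143, 0.99, 0.0], [-0.0, 0.0, -1.0]]
contact_force: [-0.4, 1.5, 0.7]
width: 0.195
```

```bash
python3 st.py .557 .353 .11 98.2
```

```text
t 40.35 p [0.5563 0.353  0.11  ] yaw 98.22 tilt [0.0179 0.0179] q6 -72.7 F [-0.3606  1.4963  0.7423] M [ 0.1802  0.0775 -0.0045] w 16.6 mm
delta tool cm [-0.0717 -0.0111  0.0006] turn z deg 0.02
```

Call:
{"op": "carry_out", "data": {
  "deltas": [0,0,-0.3,0,0,0,0,0,-0.7,0,0,0,0,0,-1,0,0,0,0,0,-1.5,0,0,0,0,0,-2,0,0,0,0,0,-2,0,0,0,0,0,-2,0,0,0,0,0,-2,0,0,0,0,0,-2,0,0,0,0,0,-1.5,0,0,0,0,0,-1,0,0,0,0,0,0,0,0,0]
}}

```text
clock: 41.55
position: [0.557, 0.3533, 0.2723]
tool_rot: [[-0.99, -0.143, 0.003], [-0.143, 0.99, 0.002], [-0.003, 0.001, -1.0]]
contact_force: [0.2, 0.6, -6.3]
width: 0.193
```

```bash
python3 st.py .557 .353 .27 98.2;  python3 - <<'E'
from h import *
from z import zoom
T=robot.capture("top");cv2.imwrite("pics/top14.png",T);S=robot.capture("scene");cv2.imwrite("pics/scene14.png",S)
zoom(S,430,130,110,120,5,"pics/d1.png",al=1.5,step=5)
E
```

```text
t 41.55 p [0.557  0.3533 0.2723] yaw 98.22 tilt [0.189  0.0886] q6 -72.7 F [ 0.1961  0.5972 -6.289 ] M [-0.0021  0.0408  0.0505] w 16.5 mm
delta tool cm [ 0.0019 -0.0265  0.2261] turn z deg 0.02
```

View pics/d1.png

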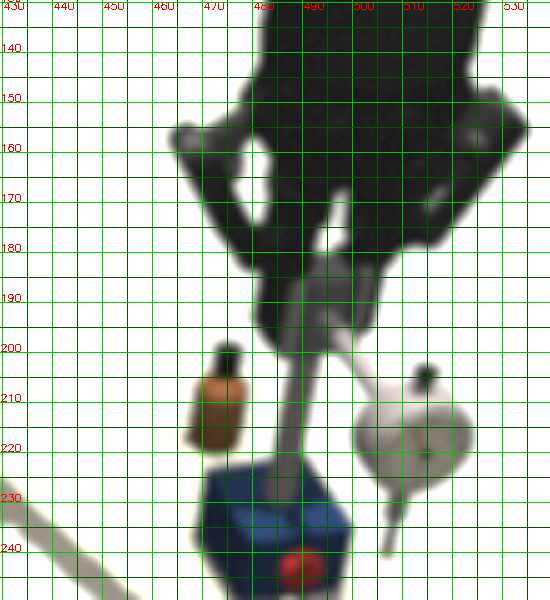

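Call:
{"op": "carry_out", "data": {
  "deltas": [0,0,0,0,0,4,0,0,0,0,0,6,0,0,0,0,0,7,0,0,0,0,0,7,0,0,0,0,0,7,0,0,0,0,0,7,0,0,0,0,0,7,0,0,0,0,0,7,0,0,0,0,0,7,0,0,0,0,0,7,0,0,0,0,0,7,0,0,0,0,0,7]
}}

```text
clock: 42.85
position: [0.5554, 0.3525, 0.2677]
tool_rot: [[-0.308, 0.951, -0.003], [0.951, 0.308, -0.001], [-0.0, -0.003, -1.0]]
contact_force: [-0.9, -0.2, -6.8]
width: 0.198
```

Call:
{"op": "carry_out", "data": {
  "deltas": [0,0,0,0,0,7,0,0,0,0,0,7,0,0,0,0,0,7,0,0,0,0,0,7,0,0,0,0,0,7,0,0,0,0,0,7,0,0,0,0,0,7,0,0,0,0,0,7,0,0,0,0,0,7,0,0,0,0,0,7,0,0,0,0,0,7,0,0,0,0,0,7]
}}

```text
clock: 44.05
position: [0.5554, 0.3525, 0.2677]
tool_rot: [[0.914, 0.406, -0.003], [0.406, -0.914, -0.001], [-0.003, 0.0, -1.0]]
contact_force: [0.3, 0.7, -6.6]
width: 0.2
```

Call:
{"op": "carry_out", "data": {
  "deltas": [0,0,0,0,0,7,0,0,0,0,0,6,0,0,0,0,0,4,0,0,0,0,0,0,0,0,0,0,0,0]
}}

```text
clock: 44.55
position: [0.5557, 0.3526, 0.2684]
tool_rot: [[0.992, 0.128, -0.002], [0.128, -0.992, -0.001], [-0.002, 0.001, -1.0]]
contact_force: [0.5, -0.4, -6.9]
width: 0.199
```

```bash
python3 st.py .6059 .0260 .27 -82.8
```

```text
t 44.55 p [0.5557 0.3526 0.2684] yaw -82.67 tilt [-0.1079 -0.0518] q6 108.2 F [ 0.5094 -0.4454 -6.9116] M [-0.0067 -0.0943  0.044 ] w 17.0 mm
delta tool cm [ 0.8115 33.0375 -0.1362] turn z deg 0.13
```

Call:
{"op": "carry_out", "data": {
  "deltas": [0,1.5,0,0,0,0,0.1,2.5,0,0,0,0,0.1,3,0,0,0,0,0.1,3,0,0,0,0,0.1,3,0,0,0,0,0.1,3,0,0,0,0,0.1,3,0,0,0,0,0.1,3,0,0,0,0,0.1,3,0,0,0,0,0,3,0,0,0,0,0,3,0,0,0,0,0,2,0,0,0,0]
}}

```text
clock: 45.75
position: [0.6053, 0.0235, 0.2697]
tool_rot: [[0.992, 0.125, -0.0], [0.125, -0.992, -0.001], [-0.0, 0.001, -1.0]]
contact_force: [0.6, 0.4, -6.6]
width: 0.198
```

Call:
{"op": "carry_out", "data": {
  "deltas": [0,0,0,0,0,0.1,0,0,0,0,0,0,0,0,0,0,0,0]
}}

```text
clock: 46.05
position: [0.6053, 0.0269, 0.2697]
tool_rot: [[0.992, 0.125, -0.0], [0.125, -0.992, 0.0], [-0.0, -0.0, -1.0]]
contact_force: [0.7, -0.9, -7.1]
width: 0.199
```

```bash
python3 st.py .6059 .0260 .165 -82.8; python3 - <<'E'
from h import *
from z import zoom
T=robot.capture("top");cv2.imwrite("pics/top15.png",T);S=robot.capture("scene");cv2.imwrite("pics/scene15.png",S)
zoom(S,250,120,150,150,4,"pics/d2.png",al=1.4,step=5)
zoom("pics/top11.png",275,195,85,45,9,"pics/d3.png",al=2,step=5)
E
```

```text
t 46.05 p [0.6053 0.0269 0.2697] yaw -82.84 tilt [-0.0138  0.0262] q6 77.9 F [ 0.7268 -0.9247 -7.1105] M [ 0.0231 -0.0189 -0.0167] w 17.0 mm
delta tool cm [ 0.0513  0.1039 10.4729] turn z deg -0.04
```

View pics/d2.png

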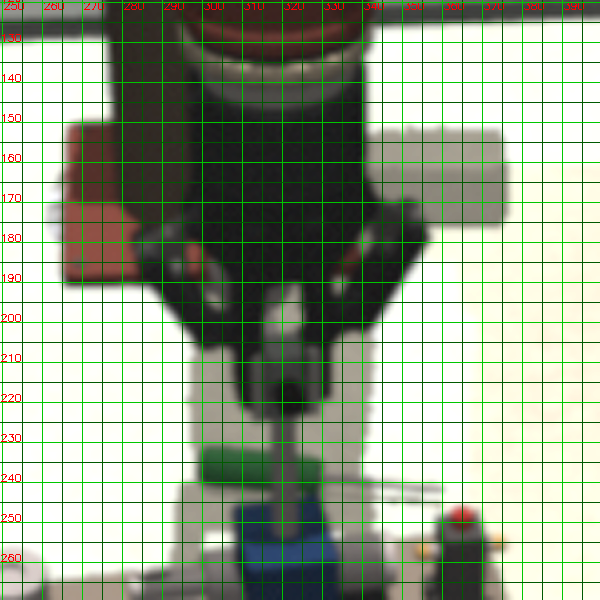

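View pics/d3.png

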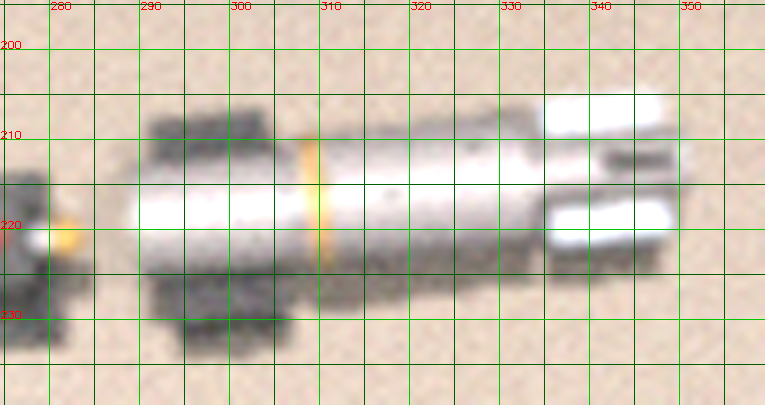

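```bash
python3 - <<'E'
from h import *
for n,c,p,z in(("thick",'top',(288.2,218.6),.098),("thin",'top',(350.2,213),.098),("balltip",'top',(283.6,220.6),.098),("shoulder",'top',(334,214.5),.098),("thick",'scene',(347,258.5),.098),("thin",'scene',(281,265.8),.098),("balltip",'scene',(352.9,257.2),.098),("shoulder",'scene',(299.6,264),.098)):
    print(n,c,pf(onz(c,p,z)))
print("TCP",pf(np.array([.6053,.0269,0])))
for n,p,z in(("foot L",(305.5,258),.16),("foot R",(331,257),.16),("post",(318.5,250),.2)):print(n,pf(onz("scene",p,z)))
E
```

```text
thick top [  3.3595 -35.8058]
thin top [  -0.5564 -175.9888]
balltip top [  0.0936 -25.0168]
shoulder top [   0.3857 -139.2922]
thick scene [ -0.269  -37.5498]
thin scene [  -3.1503 -177.8575]
balltip scene [ -2.0792 -24.4079]
shoulder scene [  -1.529  -138.7404]
TCP [  84.5112 -108.9512]
foot L [  54.0344 -133.1933]
foot R [ 60.4775 -83.4009]
post [  82.2756 -111.5628]
```

```bash
python3 - <<'E'
from h import *
def prof(img,cam,dx,z,y0,y1,w=(0,)):
    g=cv2.cvtColor(cv2.imread(img),cv2.COLOR_BGR2GRAY).astype(np.float32)
    ys=np.arange(y0,y1,1.0);out=[]
    for y in ys:
        v=[]
        for d in w:
            P=ST+XP*(dx+d)/1000+U*y/1000+np.array([0,0,z]);p=proj(cam,P)
            v.append(cv2.getRectSubPix(g,(1,1),(float(p[0]),float(p[1])))[0,0])
        out.append(np.mean(v))
    return ys,np.array(out)
for img,cam,z,dx in(("pics/top11.png","top",.110,1),("pics/scene10.png","scene",.105,3)):
    for a,b in((-48,-14),(-185,-170)):
        ys,v=prof(img,cam,dx,z,a,b,(-2,0,2));print(cam);print(np.c_[ys,v.round()].astype(int).tolist())
E
```

```text
top
[[-48, 133], [-47, 135], [-46, 134], [-45, 133], [-44, 133], [-43, 134], [-42, 134], [-41, 131], [-40, 126], [-39, 121], [-38, 115], [-37, 111], [-36, 106], [-35, 103], [-34, 101], [-33, 100], [-32, 100], [-31, 100], [-30, 99], [-29, 99], [-28, 99], [-27, 100], [-26, 100], [-25, 101], [-24, 102], [-23, 104], [-22, 106], [-21, 104], [-20, 103], [-19, 103], [-18, 105], [-17, 104], [-16, 103], [-15, 98]]
top
[[-185, 108], [-184, 107], [-183, 107], [-182, 107], [-181, 107], [-180, 107], [-179, 108], [-178, 110], [-177, 111], [-176, 110], [-175, 109], [-174, 101], [-173, 91], [-172, 86], [-171, 82]]
scene
[[-48, 141], [-47, 142], [-46, 141], [-45, 141], [-44, 141], [-43, 141], [-42, 141], [-41, 141], [-40, 141], [-39, 139], [-38, 137], [-37, 132], [-36, 126], [-35, 121], [-34, 116], [-33, 114], [-32, 112], [-31, 111], [-30, 111], [-29, 110], [-28, 109], [-27, 108], [-26, 106], [-25, 106], [-24, 108], [-23, 111], [-22, 116], [-21, 119], [-20, 121], [-19, 122], [-18, 122], [-17, 121], [-16, 118], [-15, 113]]
scene
[[-185, 111], [-184, 111], [-183, 111], [-182, 111], [-181, 109], [-180, 108], [-179, 107], [-178, 109], [-177, 118], [-176, 126], [-175, 132], [-174, 135], [-173, 133], [-172, 129], [-171, 124]]
```

Call:
{"op": "carry_out", "data": {
  "deltas": [0,-0.1,1.5,0,0,0,0,0,2,0,0,0,0,0,2,0,0,0,0,0,2,0,0,0,0,0,1.5,0,0,0,0,0,0.8,0,0,0,0,0,0,0,0,0,0,0,0,0,0,0]
}}

```text
clock: 46.95
position: [0.6059, 0.0276, 0.1724]
tool_rot: [[0.992, 0.124, 0.001], [0.124, -0.992, -0.0], [0.001, 0.0, -1.0]]
contact_force: [0.2, 0.0, -6.4]
width: 0.2
```

```bash
python3 st.py .6064 .0275 .160 -82.8; python3 - <<'E'
from h import *
from z import zoom
print(pf(np.array(robot.read_state()["position"])))
S=robot.capture("scene");cv2.imwrite("pics/scene16.png",S)
zoom(S,250,180,150,130,5,"pics/d4.png",al=1.4,step=5)
E
```

```text
t 46.95 p [0.6059 0.0276 0.1724] yaw -82.87 tilt [ 0.0556 -0.0049] q6 78.0 F [ 0.2318  0.0122 -6.4446] M [ 0.0247 -0.1103  0.0324] w 17.1 mm
delta tool cm [0.0471 0.0109 1.239 ] turn z deg -0.07
[  85.195  -108.3818]
```

View pics/d4.png

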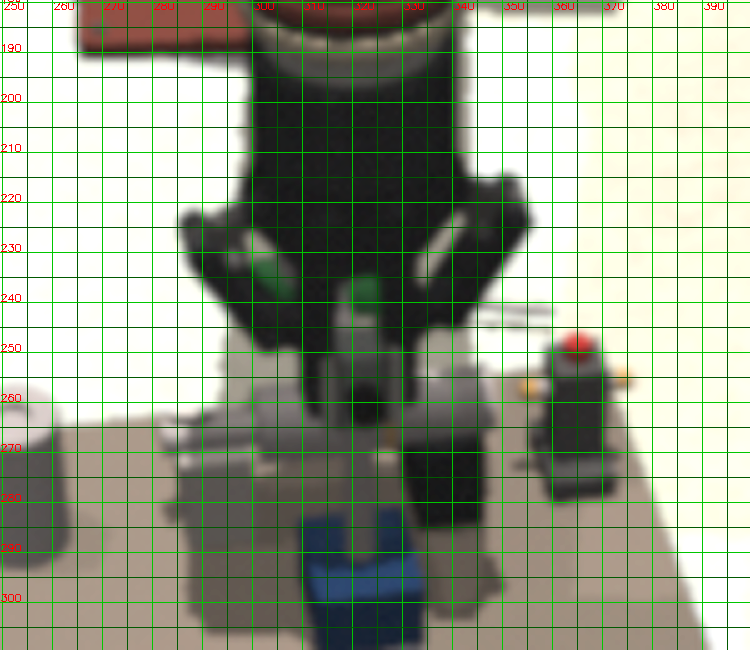

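Call:
{"op": "carry_out", "data": {
  "deltas": [0,0,0.5,0,0,0,0,0,0.3,0,0,0,0,0,0.1,0,0,0,0,0,0,0,0,0,0,0,0,0,0,0]
}}

```text
clock: 47.5
position: [0.6055, 0.0275, 0.1629]
tool_rot: [[0.992, 0.124, 0.0], [0.124, -0.992, 0.0], [0.0, -0.0, -1.0]]
contact_force: [-0.5, -1.8, -7.1]
width: 0.201
```

```bash
python3 st.py .6064 .0275 .160 -82.8
```

```text
t 47.50 p [0.6055 0.0275 0.1629] yaw -82.89 tilt [0.0035 0.0013] q6 78.0 F [-0.5222 -1.7851 -7.1261] M [ 0.0565 -0.0337  0.0391] w 17.2 mm
delta tool cm [0.0928 0.0072 0.2852] turn z deg -0.09
```

Call:
{"op": "carry_out", "data": {
  "deltas": [0.06,0,0.1,0,0,0,0,0,0.05,0,0,0,0,0,0.05,0,0,0,0,0,0,0,0,0]
}}

```text
clock: 47.9
position: [0.6059, 0.0276, 0.1607]
tool_rot: [[0.992, 0.124, -0.0], [0.124, -0.992, 0.0], [-0.0, -0.0, -1.0]]
contact_force: [-1.2, 0.2, -6.6]
width: 0.199
```

Call:
{"op": "carry_out", "data": {
  "deltas": [0,0,0.05,0,0,0,0,0,0,0,0,0]
}}

```text
clock: 48.1
position: [0.606, 0.0276, 0.1602]
tool_rot: [[0.992, 0.124, -0.0], [0.124, -0.992, 0.0], [-0.0, -0.0, -1.0]]
contact_force: [0.1, 0.4, -7.2]
width: 0.202
```

```bash
python3 st.py .6064 .0275 .160 -82.8
```

```text
t 48.10 p [0.606  0.0276 0.1602] yaw -82.88 tilt [-0.0064  0.0007] q6 78.0 F [ 0.08    0.4242 -7.1539] M [-0.0325 -0.0422 -0.0315] w 17.3 mm
delta tool cm [0.0406 0.0122 0.0227] turn z deg -0.08
```

Call:
{"op": "carry_out", "data": {
  "deltas": [0,0,0.05,0,0,0,0,0,0,0,0,0]
}}

```text
clock: 48.3
position: [0.6061, 0.0275, 0.16]
tool_rot: [[0.992, 0.124, 0.0], [0.124, -0.992, -0.0], [0.0, 0.0, -1.0]]
contact_force: [-0.1, -0.8, -5.1]
width: 0.197
```

Call:
{"op": "carry_out", "data": {
  "deltas": [0,0,0.05,0,0,0,0,0,0,0,0,0]
}}

```text
clock: 48.5
position: [0.6063, 0.0275, 0.16]
tool_rot: [[0.992, 0.124, 0.001], [0.124, -0.992, -0.0], [0.001, 0.0, -1.0]]
contact_force: [-1.8, -0.1, -1.1]
width: 0.196
```

```bash
python3 st.py .6064 .0275 .160 -82.8
```

```text
t 48.50 p [0.6063 0.0275 0.16  ] yaw -82.89 tilt [ 0.0364 -0.0054] q6 78.0 F [-1.7944 -0.1419 -1.0844] M [0.0208 0.2609 0.0225] w 16.7 mm
delta tool cm [ 0.0146  0.0014 -0.0029] turn z deg -0.09
```

Call:
{"op": "carry_out", "data": {
  "deltas": [0,0,0,0,0,0,0,0,0,0,0,0,0,0,0,0,0,0],
  "hand": 2.4,
  "newtons": 20
}}

```text
clock: 48.8
position: [0.6067, 0.0275, 0.1601]
tool_rot: [[0.992, 0.124, 0.002], [0.124, -0.992, -0.0], [0.002, 0.0, -1.0]]
contact_force: [-0.1, -0.3, -0.3]
width: 0.279
```

Call:
{"op": "carry_out", "data": {
  "deltas": [0,0,0,0,0,0,0,0,0,0,0,0,0,0,0,0,0,0,0,0,0,0,0,0],
  "hand": 5
}}

```text
clock: 49.2
position: [0.6061, 0.0275, 0.1593]
tool_rot: [[0.992, 0.124, 0.0], [0.124, -0.992, 0.0], [0.0, 0.0, -1.0]]
contact_force: [-0.7, 0.6, -0.2]
width: 0.584
```

Call:
{"op": "carry_out", "data": {
  "deltas": [0,0,-0.5,0,0,0,0,0,-1,0,0,0,0,0,-1.5,0,0,0,0,0,-2,0,0,0,0,0,-2,0,0,0,0,0,-2,0,0,0,0,0,-1,0,0,0,0,0,0,0,0,0]
}}

```text
clock: 50.0
position: [0.6073, 0.0275, 0.2624]
tool_rot: [[0.992, 0.124, 0.005], [0.124, -0.992, -0.0], [0.005, 0.001, -1.0]]
contact_force: [0.6, -0.4, -0.9]
width: 0.59
```

Call:
{"op": "carry_out", "data": {
  "deltas": [0,-3,0,0,0,0,0,-4,0,0,0,0,0,-4,0,0,0,0,0,-4,0,0,0,0,0,-4,0,0,0,0,0,-4,0,0,0,0,0,-4,0,0,0,0,0,-3,0,0,0,0,0,0,0,0,0,0]
}}

```text
clock: 50.9
position: [0.567, 0.3289, 0.2578]
tool_rot: [[0.992, 0.128, -0.002], [0.128, -0.992, 0.0], [-0.002, -0.001, -1.0]]
contact_force: [-0.2, -0.7, 0.2]
width: 0.583
```

```bash
python3 st.py; python3 - <<'E'
from h import *
from z import zoom
T=robot.capture("top");cv2.imwrite("pics/top17.png",T);S=robot.capture("scene");cv2.imwrite("pics/scene17.png",S)
zoom(S,230,200,180,140,4.4,"pics/e1.png",al=1.4,step=5)
zoom(T,245,145,150,115,5.2,"pics/e2.png",al=1.8,step=5)
E
```

```text
t 50.90 p [0.567  0.3289 0.2578] yaw -82.63 tilt [-0.1294  0.0282] q6 105.8 F [-0.1804 -0.7129  0.1586] M [-0.0093  0.003  -0.0187] w 49.8 mm
```

View pics/e1.png

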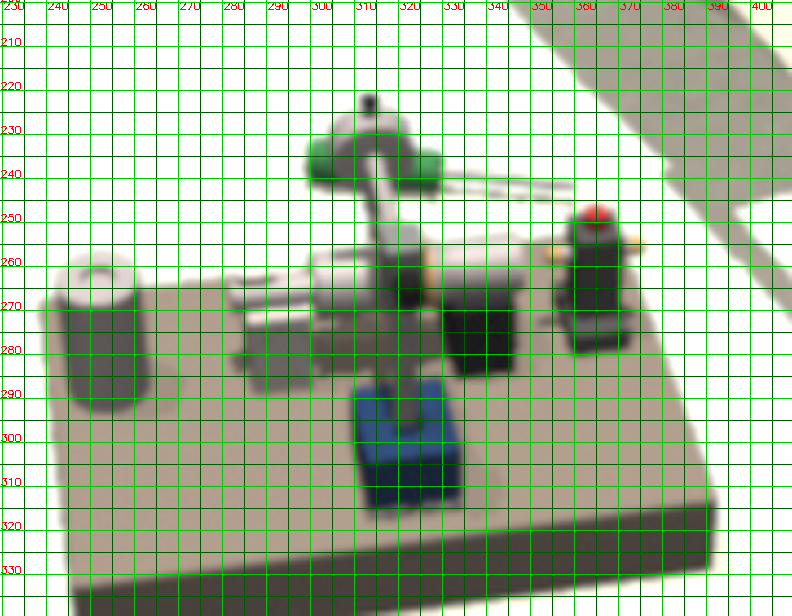

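View pics/e2.png

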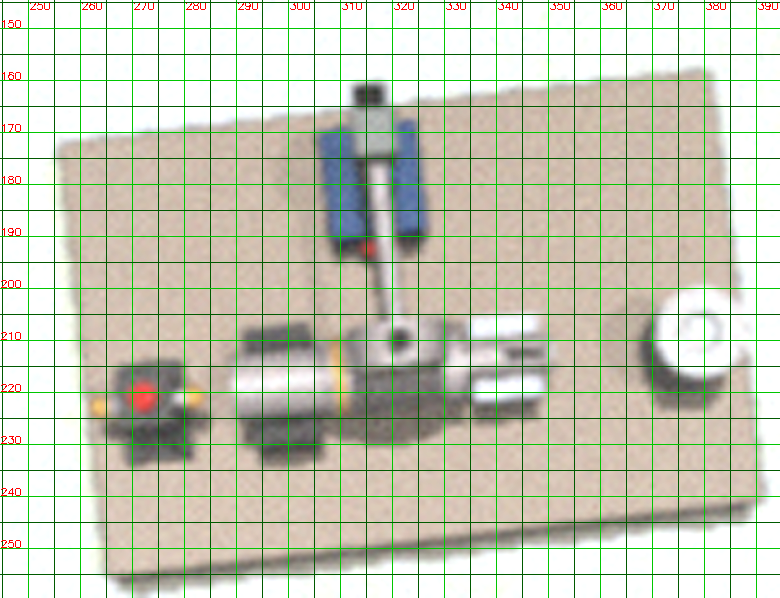

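```bash
python3 - <<'E'
from h import *
a=onz("top",(315,170.3),.196);b=onz("top",(319.3,210),.207)
print("clamp",pf(a),"stem",pf(b))
p=onz("top",(315.8,177),.178);q=onz("top",(318.6,205),.178);print("arm",pf(p),pf(q))
print("blue foot corners",[pf(onz("top",c,.062)) for c in((304.3,169),(324.3,167.5),(307.5,193.5),(325.5,191))])
a=onz("scene",(320,252),.196);b=onz("scene",(312,222.5),.207);print("scene clamp",pf(a),"stem",pf(b))
E
```

```text
clamp [  85.6056 -106.1857] stem [   1.2834 -104.8865]
arm [  74.9001 -106.6326] [  15.4098 -105.4131]
blue foot corners [array([118.526 , -85.2104]), array([ 116.5747, -132.0501]), array([ 60.378 , -85.8288]), array([  61.2747, -128.1864])]
scene clamp [  83.9032 -109.017 ] stem [   3.8626 -110.912 ]
```

```bash
python3 - <<'E'
from cell import robot
print(robot.finish_job())
E
```

```text
the job is handed in; nothing more can be done
None
```

The run-out setup is built and handed in at about 51 s of the 125 s allowed. The one part noticeably off is the shaft's gap to the stop pin, about 13 mm instead of 15. I put the pieces down in the order asked: wide-V block, narrow-V block, shaft, gauge. I did not touch the pink blocks, and the gripper is parked clear of everything.

Positions are in plate axes from the stop pin's middle: "across" runs front to back, "along" runs from the stop towards the cylinder.

| Piece | Measured in the last pictures | Aim |
|---|---|---|
| Wide-V block | about 59–60 mm along, within about 1 mm across | 60 mm, in line |
| Narrow-V block | about 157 mm along, within about 1.5 mm across | 160 mm, in line |
| Shaft | level, both journals seated | level in both Vs |
| Thick end to pin | about 13 mm; readings ran from 10.8 to 13.3 mm | 15 mm |
| Gauge tip | 105 mm (top view) or 111 mm (scene view) along, 1–4 mm across | over the shaft's middle, about 108 mm along |

- **Narrow block:** it landed about 3 mm closer to the stop than planned. I therefore set the shaft slightly short of the full gap so its shoulder clears the block by about 3 mm.
- **Gauge:** it stands upright, square to the shaft within about 1–2 degrees. The two views disagree by about 6 mm along the shaft, and their mean falls on the middle. I did not see the tip itself, so these figures come from the stem above the dial.

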